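# Hang a rinsed centrifuge tube on the glassware dryer and start cold air

### The job

Upend the rinsed wide centrifuge tube that lies on the draining mat and hang it mouth-down on the free thick peg of the glassware dryer, lowered fully home rather than dropped, and let go of it. Then switch the dryer to cold air by turning its selector knob clockwise from off to the middle mark. Leave the small tubes and the loose cap where they are.

Things in the scene. Friction and masses are not known exactly. Their poses are not given: they have to be found in the camera images.
- wide_tube: Milky plastic round-bottomed centrifuge tube, wider and longer than the others: 110 mm long, 38 mm outside, wall 2.5 mm, 30 to 65 g. Mouth bore 30 mm (33 mm behind the 13 mm threaded neck). Origin: outside centre of the closed end; z axis along the tube to the mouth; inner floor at z = 5 mm. Starts lying level on the mat, axis 21 mm above the bench, mouth to the robot's left within 0.3 rad.
- wide_tube_mouth (a point): Centre of the wide tube's open mouth, 110 mm along its z axis from the closed end.
- mat: Grey ribbed draining mat, fixed, 225 x 180 mm, 3 mm thick, with 2.5 mm ribs along its y axis every 25 mm, between which the things on it lie and do not roll. Origin: centre of its underside. In three places 75 mm apart along its x axis lie the wide tube, a small tube and a screw cap; which is where varies.
- thick_peg: The one thick peg of the dryer's six upright steel pegs: 22 mm diameter, 117 mm tall, bare at the start; hemispherical top; 33 mm flange, 6 mm high, at its foot. Origin: on its axis at the deck's surface, z up. The tube hangs with its inner floor on the tip, its mouth then about 12 mm above the deck. Which outlet it stands in varies.
- thick_peg_tip (a point): Top of the thick peg, on its axis: 117 mm above the deck, 187 mm above the bench.
- dryer: Glassware dryer, white, steel deck, fixed: 200 mm (x, away from the robot) by 400 mm (y, to the left). Origin: centre of its underside. Peg deck 70 mm high, y -80 to 200 mm; blower tower at the right, 150 mm high, y -200 to -80 mm, the knob on top. Pegs at x -45, 45 and y 5, 90, 175 mm: one thick, five thin (13 mm diameter, 68 mm tall), three of these with small tubes, tops 73 mm above the deck.
- selector_grip (a point): Grip point of the black selector knob on the tower, on its upright axis, 187 mm above the bench, at x -20, y -140 mm in the dryer's frame. A 44 mm disc (its top 23 mm below this point) bears an upright grip bar 42 mm long, 14 mm wide, top 7 mm above this point. The frame turns with the knob: x axis along the bar, the end with the white line (-x) is the pointer.
- selector (a joint): Knob angle, rad, growing clockwise seen from above; starts within 0.1 of off. 0 = off (ring mark), 0.75 = cold air (middle mark, one bar; pointer straight away from the robot along the dryer's x axis), 1.5 = warm (two bars), end stop. No spring or detent, friction 0.03 N m: stays where left. The bar lies at (0.75 minus this) rad counter-clockwise from the dryer's x axis.
- hung_tube1: Small tube, mouth down on a thin peg of the dryer; leave alone. 26 mm diameter, 65 mm long. Origin: outside centre of its closed end, now on top.
- hung_tube2: Small tube, mouth down on a thin peg of the dryer; leave alone. 26 mm diameter, 65 mm long. Origin: outside centre of its closed end, now on top.
- hung_tube3: Small tube, mouth down on a thin peg of the dryer; leave alone. 26 mm diameter, 65 mm long. Origin: outside centre of its closed end, now on top.
- small_tube: Small tube lying on the mat, 26 mm diameter, 65 mm long; leave alone. Origin: outside centre of its closed end, z axis towards its mouth.
- screw_cap: White screw cap, open side up, on the mat, 42 mm diameter, 18 mm high; leave alone. Origin: centre of its underside.
Mind the look-alikes: they are no part of the job. What is shaped like the wide_tube but pink, red or turquoise is not meant.

How it is judged:
On the way, in this order (a step that is already met when the one before it is completed fails the run):
1. the wide tube hangs mouth-down and fully home on the thick peg, let go and at rest (horizontal distance between wide_tube and thick_peg_tip below 0.009 m and horizontal distance between wide_tube_mouth and thick_peg_tip below 0.012 m and z of wide_tube in the frame of thick_peg_tip between 0.002 and 0.01 m and angle between wide_tube's own z axis and vertical above 2.98 rad and contact force between the fingers and wide_tube below 0.05 N and linear speed of wide_tube below 0.03 m/s), for 0.3 s.
2. the selector is at the middle mark, cold air (value of joint selector between 0.58 and 0.92 rad), for 0.2 s.
At the end, for the whole second after the job is handed in: The wide tube hangs still and released on the thick peg, mouth down within 9 degrees, closed end within 9 mm and mouth within 12 mm of the peg's axis, inner floor on the tip (closed end 2 to 10 mm above the tip); the selector rests within 0.17 rad of cold air (0.75 rad) (all of step 1 and all of step 2 and velocity of joint selector between -0.05 and 0.05 rad/s); the robot touches nothing.
It fails at once if the wide tube is dropped (it moves faster than 0.5 m/s with no finger on it) (contact force between the fingers and wide_tube below 0.05 N and linear speed of wide_tube above 0.5 m/s).
It fails at once if a bystander (a small tube or the cap) is moved by more than 25 mm (distance of any of hung_tube1, hung_tube2, hung_tube3, small_tube, screw_cap from where it was at the start of the episode above 0.025 m).
It also fails if it takes over 69 s, if anything falls off the work surface, if the arm or the gripper's body presses on something with over 40 N, if the wrist force passes 120 N, or if a joint passes its speed limit or range.

### The arm

A 6-joint arm with a two-finger parallel gripper is mounted at the origin on the work surface. World frame = base frame: x ahead of the robot, y to its left, z up, the work surface at z = 0. Lengths are in m, angles in rad, forces in N, time in s.
With the tool pointing down it reaches from about 0.425 to 0.95 m from the base axis. Payload 3.5 kg.
Tool frame: the origin (TCP) lies midway between the tips of the shut fingers; the grasp point (between the pads) lies grasp_offset behind it (grasp_offset is the distance from the TCP to the grasp point, in m); z points along the fingers, y is the direction in which the jaws open and shut (so a half turn about z gives the same grasp; the last joint's range is limited). The gripper opens to 85 mm and grips with 20 to 120 N. Pads are 22 mm wide; open, the fingers measure 114 mm over their backs; the gripper's body (76 mm by 85 mm) begins 54 mm behind the grasp point. The pads swing forward as they close: fully open they stand 13 mm farther back than shut.
Start: joints at [1.116, 0.286, 1.577, -0, 1.279, -0.15], TCP at [0.203, 0.644, 0.231] pointing down, gripper open.
Joint ranges: [-2.77, 2.77], [-0.9, 2.22], [0.21, 2.48], [-1.53, 4.67], [0.24, 2.81], [-2.84, 2.84]. Speed limits (rad/s): [2.79, 2.79, 3.14, 3.14, 3.14, 3.14].

### API

Orientations are given as a unit quaternion [x, y, z, w].
In Python, from plant import * gives the robot as it stands.
- The arm moves only by the tool jog_arm, never from a script. Its argument "targets" is text: rows parted by semicolons, each of 7 numbers parted by spaces: the shift along the world's x, y, z in mm, then the turn, a rotation vector about the world's x, y, z in degrees, then the gripper's target within -1 to 1 (fully open at 1, half-way at 0, shut at -1). A call has 1 to 10 rows; each row shifts and turns the pose as measured when the row begins; what a row does not reach is not made up. A row lasts 1/12 s, in which the tool goes at most 41.7 mm and 7.16 degrees, less where a joint would pass 70% of its speed; a pose out of reach is approached as far as the arm can. A call with a gripper value outside its range is refused whole. The fingers move at their own pace and stop on an object; "force" is the grip in N (left out, the last holds). Time passes only in rows, so rows that do not move let the fingers close. It gives the time, the measured TCP pose, the force and the opening at its end, in the units of the state.
- get_state(): the state, without advancing time (a new reading comes with each control period).
- read_camera(name): name is "scene" or "top" or "wrist"; returns a dict with "pixels" (384x512x3 uint8, blue, green, red), "mtx" (3x3 intrinsics, pixels), "dist_coeffs" ([k1, k2, p1, p2, k3] as OpenCV has them; the pictures are not rectified), "world_from_camera" (4x4, takes a point from camera to world coordinates). Camera axes: x right, y up, looking along -z (the intrinsics and any distortion apply to the point x, -y, -z); pixel columns grow to the right and rows downward; lengths in m; the calibration is good to about 2 mm. A picture is of the moment at which its call begins. There is no depth.
- sign_off(): hands the job in, once; it reports no verdict.
Trained networks look in a picture, given as the dict that the camera call returned (one of the last four; its "shot" number tells which), for a name from the list of things; names that differ only in an ending like _2 or _b are one class to them, and where a whole thing is asked for, a point or a joint stands for the part that bears it (a point fixed in the world has none). Each returns a list of dicts, best first, with "p" (0 to 1); they miss things now and then, are a little off and sometimes report something else, mostly with a low value. They report only what shows in the picture. A call takes as long as a camera call. They do not tell look-alikes from the thing itself.
- spot_in(target, picture): "uv" ([column, row] in pixels, amid what is visible of it).
- silhouettes(target, picture): "mask" (384x512 bool, what is visible of it) and "uv" ([column, row] in pixels, amid what is visible of it).
- mark_of(target, picture): "uv" ([column, row] in pixels: a listed point, or the origin of a listed thing).
The state is a dict: "time": time; "qpos": joint angles; "dq": joint speeds; "joint_efforts": joint torques, N m; "eef_pos": TCP position; "tcp_rot": TCP orientation; "contact_force": force on the tool from outside, world axes, zero at the start; "wrist_torque": the same for the moment, N m; "opening": opening from 0.0 (shut) to 1.0 (fully open).
Only numpy, scipy, OpenCV 4.12 (cv2) and the standard library are available. Lean on these libraries where they do the work, as an engineer would, in place of code of your own. Each camera call takes 0.05 s, during which the arm holds its last target.

## Working session

There is one attempt and no reset: what is moved stays moved. The work goes in short steps, Python scripts to look and compute and a tool call to move; the robot and the scene stay as the last step left them, time stands still between calls to the robot, and variables do not carry over. Pictures are saved under pics/ and viewed, and the job is handed in when it is done.

Besides the shell and the picture viewer there is one more tool, called after "Request:" as name(argument=value, ...) on one line, values as JSON. jog_arm: Moves the arm, as the interface text tells. Its arguments: {"type":"object","properties":{"targets":{"type":"string"},"force":{"type":"number"}},"required":["targets"]}

```bash
ls; mkdir -p pics
python3 - <<'E'
from plant import *
import cv2
s=get_state(); print(s)
try: print(grasp_offset)
except Exception as e: print(e)
for n in ["scene","top","wrist"]:
    p=read_camera(n); cv2.imwrite(f"pics/{n}0.png",p["pixels"]); print(n,p["mtx"].tolist(),p["dist_coeffs"],p["world_from_camera"].tolist())
E
```

```text
pics
{'time': 0.0, 'qpos': array([ 1.11602548e+00,  2.87184347e-01,  1.57820132e+00,  8.52905546e-06,
        1.27859027e+00, -1.50047827e-01]), 'dq': array([ 0.00024561,  0.00069508, -0.00088015,  0.00042757, -0.00098893,
        0.0011645 ]), 'joint_efforts': array([-1.72023840e-03, -4.05992210e+01, -2.92616701e+01, -1.97307586e-04,
        5.87362825e-03,  1.48912153e-05]), 'eef_pos': array([0.20222479, 0.64329854, 0.22992155]), 'tcp_rot': array([ 1.51773817e-01,  9.88414533e-01, -1.13634999e-03, -3.58792663e-04]), 'contact_force': array([-0.39801502, -0.21532858,  0.13253395]), 'wrist_torque': array([ 0.04844464,  0.02592458, -0.00089252]), 'opening': 1.0000922551791034}
0.0187
scene [[366.1663446561968, 0.0, 255.75033979414678], [0.0, 366.1663446561968, 194.1949484109286], [0.0, 0.0, 1.0]] [-0.01424882  0.          0.          0.          0.        ] [[-0.7460559560020428, -0.3958520676432572, 0.5354452829715058, 0.9657290788248611], [0.6658520992761456, -0.4357134847087916, 0.6056358155958674, 0.683782638325321], [-0.006441459728034674, 0.8083655731075389, 0.5886455706204645, 0
[... 256 characters left out ...]
 -0.20595571123911463, 0.23616084759058986], [-0.9999729542720294, -0.0070803477059142705, -0.0019898243222493143, 0.04985874188255998], [-0.0034053599459809808, 0.2059371698273075, 0.9785592907980369, 1.201937823381848], [0.0, 0.0, 0.0, 1.0]]
wrist [[308.1354860462283, 0.0, 253.48056001666248], [0.0, 308.1354860462283, 193.40102104413657], [0.0, 0.0, 1.0]] [-0.01720463  0.          0.          0.          0.        ] [[0.3000970006508936, -0.9088435025144802, -0.2897331153623082, 0.12850541326647166], [0.9539079495722325, 0.2855407792533172, 0.09233681349443827, 0.6665670062766119], [-0.0011890934512668624, -0.3040887227777765, 0.9526429733830738, 0.37408983202686724], [0.0, 0.0, 0.0, 1.0]]
```

View pics/scene0.png

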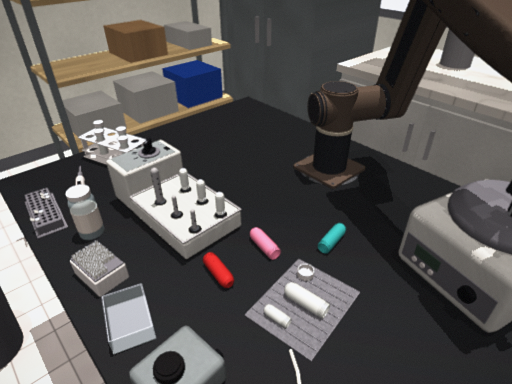

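View pics/top0.png

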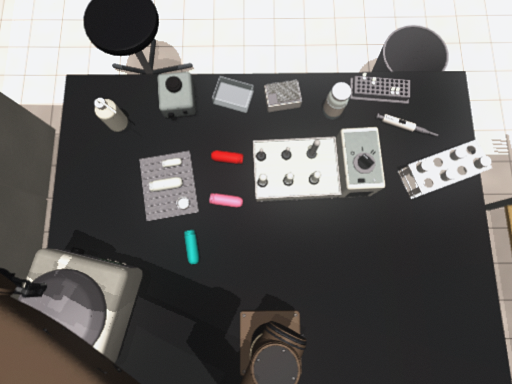

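View pics/wrist0.png

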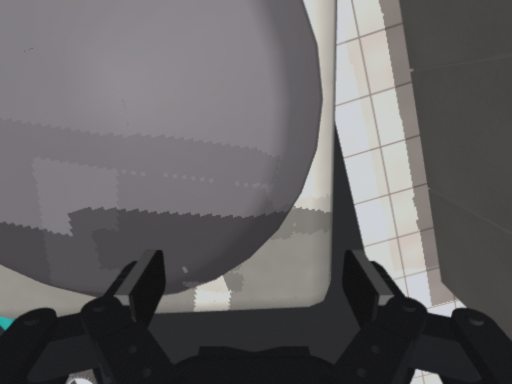

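Candidates for the wide tube in the top view: milky white (165,184), red (227,157), pink (226,200), turquoise (191,247), and the small white tube (172,162). I choose the milky white one at (165,184), in the middle of the mat, and will check it in a crop.

```bash
cat > h.py <<'E'
from plant import *
import numpy as np, cv2
from scipy.spatial.transform import Rotation as R
def ray(p,uv):
    n=cv2.undistortPoints(np.array([[uv]],float),np.array(p["mtx"]),np.array(p["dist_coeffs"]))[0,0]
    T=np.array(p["world_from_camera"]); d=T[:3,:3]@np.array([n[0],-n[1],-1]); return T[:3,3],d/np.linalg.norm(d)
def at_z(p,uv,z):
    o,d=ray(p,uv); return o+d*(z-o[2])/d[2]
def tri(rays):
    A=sum(np.eye(3)-np.outer(d,d) for o,d in rays); b=sum((np.eye(3)-np.outer(d,d))@o for o,d in rays); x=np.linalg.solve(A,b)
    return x,[np.linalg.norm((np.eye(3)-np.outer(d,d))@(x-o)) for o,d in rays]
def proj(p,X):
    T=np.linalg.inv(np.array(p["world_from_camera"])); c=T[:3,:3]@np.array(X)+T[:3,3]; c=c*[1,-1,-1]
    return cv2.projectPoints(c[None],np.zeros(3),np.zeros(3),np.array(p["mtx"]),np.array(p["dist_coeffs"]))[0][0,0]
def st():
    s=get_state(); r=R.from_quat(s["tcp_rot"]); print("t %.2f pos %s"%(s["time"],s["eef_pos"].round(4)),"R cols",r.as_matrix().round(3).tolist(),"op %.3f F %s q %s"%(s["opening"],s["contact_force"].round(1),s["qpos"].round(3))); return s
E
python3 - <<'E'
from h import *
s=read_camera("scene");t=read_camera("top")
cv2.imwrite("pics/c1.png",np.hstack([cv2.resize(t["pixels"][120:230,120:220],(400,440)),cv2.resize(s["pixels"][240:350,240:340],(400,440))]))
for n in ["wide_tube","wide_tube_mouth","thick_peg_tip","thick_peg","selector_grip","dryer","mat","small_tube","screw_cap","hung_tube1"]:
    for p,nm in((s,"scene"),(t,"top")):
        print(n,nm,[(round(float(d["p"]),2),np.round(d["uv"],1).tolist()) for d in mark_of(n,p)[:4]])
st()
E
```

```text
wide_tube scene [(0.96, [230.9, 285.8]), (0.9, [251.7, 229.1]), (0.85, [339.5, 222.7]), (0.67, [289.0, 285.7])]
wide_tube top [(0.8, [182.9, 183.4]), (0.74, [243.3, 202.6]), (0.68, [195.4, 259.3])]
wide_tube_mouth scene [(0.95, [206.2, 256.3]), (0.93, [328.9, 310.2]), (0.91, [324.5, 249.2]), (0.86, [275.5, 251.7])]
wide_tube_mouth top [(0.87, [242.6, 157.0]), (0.84, [148.5, 185.6]), (0.76, [187.5, 228.8]), (0.56, [211.6, 198.4])]
thick_peg_tip scene [(0.76, [156.2, 167.7])]
thick_peg_tip top [(0.6, [317.9, 143.5])]
thick_peg scene [(0.64, [160.9, 202.0])]
thick_peg top [(0.63, [311.5, 154.6])]
selector_grip scene [(0.56, [146.7, 142.1]), (0.21, [174.5, 213.8])]
selector_grip top [(0.61, [365.6, 157.5])]
dryer scene [(0.81, [175.4, 213.2])]
dryer top [(0.88, [311.5, 175.6])]
mat scene [(0.96, [300.8, 301.6])]
mat top [(0.58, [168.9, 184.5])]
small_tube scene [(0.6, [264.1, 305.6]), (0.31, [327.2, 309.3])]
small_tube top [(0.64, [178.0, 161.7]), (0.2, [181.8, 203.8])]
screw_cap scene [(0.78, [303.4, 275.6])]
screw_cap top [(0.51, [181.9, 204.2])]
hung_tube1 scene [(0.63, [202.5, 178.4]), (0.49, [182.0, 168.6]), (0.48, [217.4, 189.9])]
hung_tube1 top [(0.67, [317.8, 173.2]), (0.64, [260.9, 174.7]), (0.53, [287.1, 171.7])]
t 1.25 pos [0.2025 0.6439 0.2313] R cols [[-0.954, 0.3, -0.0], [0.3, 0.954, -0.0], [0.0, -0.0, -1.0]] op 1.002 F [-0.2 -0.2  0.9] q [ 1.116  0.286  1.577  0.     1.279 -0.15 ]
```

View pics/c1.png

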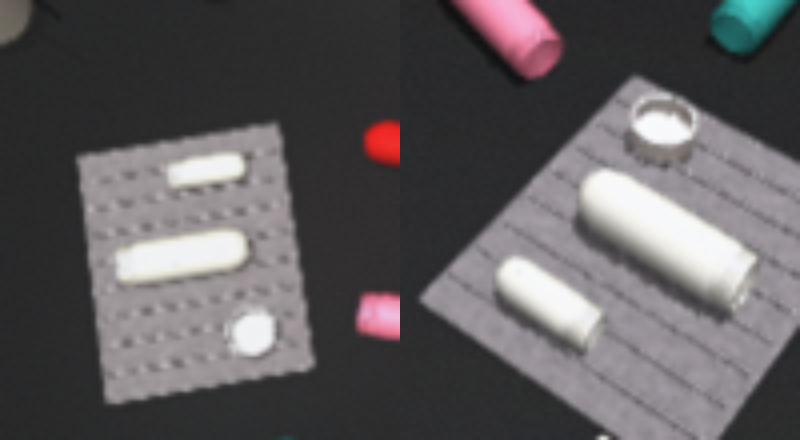

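The crop confirms it: the wide milky tube lies in the middle of the mat, with its threaded mouth at the picture's left, (148,186) in top and (329,310) in scene. The cap is at (182,204) and the small tube at (172,162).

Run:
```python
from h import *
s=read_camera("scene");t=read_camera("top")
D={"closed":((289,285.7),(182.9,183.4)),"mouth":((328.9,310.2),(148.5,185.6)),"tip":((156.2,167.7),(317.9,143.5)),"grip":((146.7,142.1),(365.6,157.5)),"dryer":((175.4,213.2),(311.5,175.6)),"cap":((303.4,275.6),(181.9,204.2)),"mat":((300.8,301.6),(168.9,184.5)),
"h1":((202.5,178.4),(287.1,171.7)),"h2":((182,168.6),(317.8,173.2)),"h3":((217.4,189.9),(260.9,174.7))}
for k,(a,b) in D.items():
    x,e=tri([ray(s,a),ray(t,b)]); print(k,x.round(4),np.round(e,4))
    if k in("closed","mouth","tip","grip"):
        z={"closed":.021,"mouth":.021,"tip":.187,"grip":.187}[k]; print("   at z",at_z(s,a,z).round(4),at_z(t,b,z).round(4))
for p,n in((s,"scene"),(t,"top")):
    for d in silhouettes("wide_tube",p):
        m=d["mask"]; print(n,d["p"],np.round(d["uv"],1),m.sum())
# rows for the tower crop
cv2.imwrite("pics/c2.png",np.hstack([cv2.resize(t["pixels"][115:205,245:390],(400,248*1)),cv2.resize(s["pixels"][110:230,100:245],(400,248))]))
```

```text
closed [0.5179 0.2954 0.0164] [0.0008 0.0008]
   at z [0.5204 0.2986 0.021 ] [0.5173 0.2939 0.021 ]
mouth [0.5086 0.4103 0.0276] [0.0004 0.0004]
   at z [0.504 0.408 0.021] [0.5104 0.412  0.021 ]
tip [ 0.5998 -0.1464  0.1844] [0.0004 0.0004]
   at z [ 0.6015 -0.1419  0.187 ] [ 0.5992 -0.1461  0.187 ]
grip [ 0.5523 -0.2856  0.1923] [0.0002 0.0002]
   at z [ 0.5482 -0.2955  0.187 ] [ 0.5537 -0.2872  0.187 ]
dryer [ 0.5545 -0.1598 -0.012 ] [0.005 0.005]
cap [0.4522 0.294  0.0007] [0.0064 0.0064]
mat [0.5203 0.3436 0.0033] [0.0036 0.0036]
h1 [ 0.5167 -0.0512  0.159 ] [0.003 0.003]
h2 [ 0.518  -0.1502  0.1448] [0.0008 0.0008]
h3 [0.5137 0.0246 0.1567] [0.0039 0.0039]
scene 0.94 [262.4 241.8] 459
scene 0.78 [331.7 236.8] 428
scene 0.71 [308.1 300.6] 738
scene 0.6 [217.2 269.8] 594
scene 0.59 [216.4 202.2] 201
scene 0.35 [158.3 183.6] 288
top 0.89 [228.1 158.3] 322
top 0.83 [223.4 202.9] 315
top 0.75 [192.5 246.9] 353
top 0.73 [166.  186.9] 327
top 0.47 [324.6 168.1] 7692
```

View pics/c2.png

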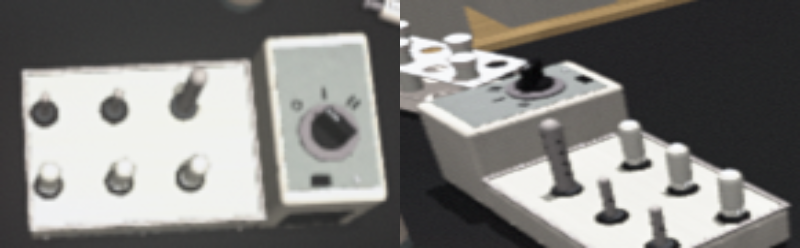

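Request:
jog_arm(targets="30 -20 10 0 0 -6.8 0.3; 30 -30 10 0 0 -6.8 0.3; 32 -30 0 0 0 -6.8 0.3; 32 -30 0 0 0 -6.8 0.3; 32 -30 0 0 0 -6.8 0.3; 32 -30 0 0 0 -6.8 0.3; 32 -30 0 0 0 -6.8 0.3; 32 -30 0 0 0 -6.8 0.3; 32 -30 0 0 0 -6.8 0.3; 30 -30 -10 0 0 -6.8 0.3", force=50)

```text
time: 2.28
eef_pos: [0.5016, 0.3651, 0.2463]
tcp_rot: [0.693, 0.721, 0.006, 0.001]
contact_force: [1.2, 0.9, 0.6]
opening: 0.651
```

```bash
cat > log.txt </dev/null
python3 - <<'E'
from h import *
st(); w=read_camera("wrist"); cv2.imwrite("pics/w1.png",w["pixels"])
for n in["wide_tube","wide_tube_mouth"]:
    for d in mark_of(n,w)[:3]: print(n,d["p"],np.round(d["uv"],1),at_z(w,d["uv"],.021).round(4))
E
```

```text
t 2.28 pos [0.5016 0.3651 0.2463] R cols [[-0.038, 0.999, 0.009], [0.999, 0.038, 0.007], [0.007, 0.009, -1.0]] op 0.651 F [1.2 0.9 0.6] q [0.465 0.15  1.709 0.002 1.271 0.426]
wide_tube 0.77 [209.9 344.5] [0.4499 0.089  0.021 ]
wide_tube 0.74 [271.6 215.9] [0.5302 0.2972 0.021 ]
wide_tube 0.68 [ 58.8 241.8] [0.2509 0.2506 0.021 ]
wide_tube_mouth 0.9 [314.8 348. ] [0.6071 0.0869 0.021 ]
wide_tube_mouth 0.9 [135. 233.] [0.3529 0.267  0.021 ]
wide_tube_mouth 0.81 [260.6 134.4] [0.5114 0.4003 0.021 ]
```

View pics/w1.png

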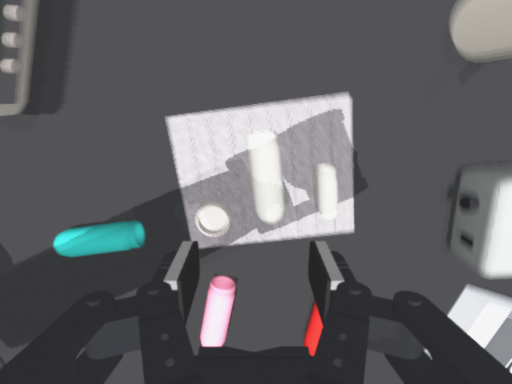

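Run:
```python
from h import *
w=read_camera("wrist");t=read_camera("top");s=read_camera("scene");st()
for p,n,c in((w,"wrist",(266,175)),(t,"top",(166,185)),(s,"scene",(308,300))):
    for d in silhouettes("wide_tube",p):
        m=d["mask"]; v,u=np.nonzero(m)
        if np.hypot(d["uv"][0]-c[0],d["uv"][1]-c[1])<15:
            P=np.array([at_z(p,(a,b),.021)[:2] for a,b in zip(u,v)]); 
            mu=P.mean(0); e,V=np.linalg.eigh(np.cov(P.T)); a=V[:,1]*np.sign(V[1,1]); q=(P-mu)@a
            print(n,d["p"],len(u),"mu",mu.round(4),"ang",np.degrees(np.arctan2(a[1],a[0])).round(1),"ext",q.min().round(4),q.max().round(4),(mu+a*q.min()).round(4),(mu+a*q.max()).round(4))
```

```text
t 2.58 pos [0.4986 0.367  0.2439] R cols [[-0.046, 0.999, 0.004], [0.999, 0.046, 0.005], [0.005, 0.005, -1.0]] op 0.650 F [-0.3  0.9  0.4] q [0.47  0.152 1.712 0.003 1.272 0.423]
wrist 0.57 2639 mu [0.5182 0.3521] ang 99.2 ext -0.062 0.0539 [0.5281 0.2909] [0.5097 0.4054]
top 0.79 348 mu [0.5153 0.3543] ang 101.5 ext -0.0552 0.0543 [0.5263 0.3002] [0.5045 0.4075]
scene 0.86 740 mu [0.5203 0.3519] ang 98.7 ext -0.058 0.0563 [0.5291 0.2946] [0.5118 0.4075]
```

```bash
cat >> h.py <<'E'
def plan(pos,M):
    s=get_state(); r=R.from_quat(s["tcp_rot"]); d=(R.from_matrix(M)*r.inv()).as_rotvec(degrees=True)
    print("dpos mm",((np.array(pos)-s["eef_pos"])*1000).round(1),"rotvec deg",d.round(1),"|%.1f|"%np.linalg.norm(d))
def Rm(ang,tilt): # lying: mouth azimuth ang deg; tilt
    a=np.radians(ang);c,sn=np.cos(np.radians(tilt)),np.sin(np.radians(tilt)); m=np.array([np.cos(a),np.sin(a),0]);Z=np.array([0,0,1.])
    z=-c*Z+sn*m; x=c*m+sn*Z; return np.column_stack([x,np.cross(z,x),z])
def Rh(h,tilt): # hanging: tool azimuth h deg, tilt down
    a=np.radians(h);c,sn=np.cos(np.radians(tilt)),np.sin(np.radians(tilt)); f=np.array([np.cos(a),np.sin(a),0]);Z=np.array([0,0,1.])
    z=c*f-sn*Z; x=-c*Z-sn*f; return np.column_stack([x,np.cross(z,x),z])
E
python3 - <<'E'
from h import *
M=Rm(99.5,40); g=np.array([.5197,.3424,.013]); h=g-.08*M[:,2]
print(h); plan(h,M)
E
```

```text
[0.52818724 0.29168223 0.07428356]
dpos mm [  29.9  -75.8 -169.8] rotvec deg [39.5  4.5  6.6] |40.3|
```

Request:
jog_arm(targets="5 -11 -17 5.7 0.6 0.9 0.3; 5 -11 -17 5.7 0.6 0.9 0.3; 4 -11 -17 5.7 0.6 0.9 0.3; 4 -11 -17 5.7 0.6 0.9 0.3; 4 -11 -17 5.7 0.6 0.9 0.3; 4 -11 -17 5.7 0.6 0.9 0.3; 4 -10 -17 5.5 0.6 0.9 0.3; 0 0 0 0 0 0 0.3")

```text
time: 3.4
eef_pos: [0.5257, 0.3029, 0.1312]
tcp_rot: [0.595, 0.718, 0.247, -0.264]
contact_force: [-0.9, -0.0, -1.0]
opening: 0.65
```

Run:
```python
from h import *
st(); w=read_camera("wrist"); cv2.imwrite("pics/w2.png",w["pixels"])
M=Rm(99.5,40); g=np.array([.5197,.3424,.013]); plan(g-.08*M[:,2],M); plan(g,M)
for k in (0,38,110): 
    m=np.array([-.165,.986,0]); print(k,proj(w,np.array([.527,.2983,.021])+m*k/1000).round(0))
```

```text
t 3.40 pos [0.5257 0.3029 0.1312] R cols [[-0.152, 0.985, -0.085], [0.723, 0.17, 0.669], [0.673, 0.04, -0.738]] op 0.650 F [-0.9 -0.  -1. ] q [ 0.064  0.24   1.964  0.826  1.157 -0.557]
dpos mm [  1.8 -12.6 -59.5] rotvec deg [-2.7  2.  -0.4] |3.4|
dpos mm [  -6.7   38.1 -120.8] rotvec deg [-2.7  2.  -0.4] |3.4|
0 [248. 290.]
38 [249. 246.]
110 [250. 175.]
```

View pics/w2.png

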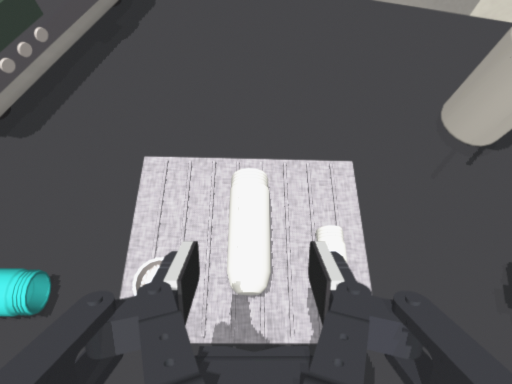

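Request:
jog_arm(targets="0 -2 -25 -1.3 1 0 0.3; 0 -2 -25 -1.3 1 0 0.3; -1 6 -14 0 0 0 0.3; -2 10 -13 0 0 0 0.3; 0 0 0 0 0 0 0.3")

```text
time: 3.87
eef_pos: [0.5263, 0.3239, 0.0631]
tcp_rot: [0.601, 0.723, 0.223, -0.257]
contact_force: [-0.9, -0.1, -0.0]
opening: 0.653
```

Run:
```python
from h import *
st(); w=read_camera("wrist"); cv2.imwrite("pics/w3.png",w["pixels"])
M=Rm(99.5,40); g=np.array([.5197,.3424,.013]); plan(g,M)
for k in (0,38,110): 
    m=np.array([-.165,.986,0]); print(k,proj(w,np.array([.527,.2983,.021])+m*k/1000).round(0))
```

```text
t 3.87 pos [0.5263 0.3239 0.0631] R cols [[-0.146, 0.984, -0.104], [0.755, 0.179, 0.631], [0.639, 0.014, -0.769]] op 0.653 F [-0.9 -0.1 -0. ] q [ 0.117  0.363  1.943  0.825  1.054 -0.573]
dpos mm [ -7.7  18.6 -51.7] rotvec deg [ 0.1  0.9 -0.8] |1.2|
0 [246. 307.]
38 [247. 246.]
110 [249. 151.]
```

View pics/w3.png

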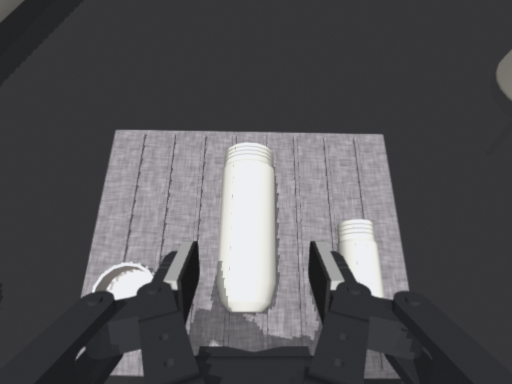

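Request:
jog_arm(targets="-2 5 -13 0 0.5 -0.4 0.3; -2 5 -13 0 0.4 -0.4 0.3; -2 5 -13 0 0 0 0.3; -1 3 -8 0 0 0 0.3; 0 0 0 0 0 0 0.3; 0 0 0 0 0 0 0.3")

```text
time: 4.42
eef_pos: [0.5215, 0.3466, 0.0185]
tcp_rot: [0.605, 0.719, 0.223, -0.258]
contact_force: [0.0, 0.8, 1.1]
opening: 0.648
```

Run:
```python
from h import *
st(); 
M=Rm(99.5,40); g=np.array([.5197,.3424,.013]); plan(g,M)
```

```text
t 4.42 pos [0.5215 0.3466 0.0185] R cols [[-0.134, 0.986, -0.101], [0.755, 0.168, 0.633], [0.641, 0.008, -0.767]] op 0.648 F [0.  0.8 1.1] q [ 0.157  0.446  1.938  0.883  0.98  -0.61 ]
dpos mm [-1.8 -4.2 -5.5] rotvec deg [ 0.   0.5 -0.1] |0.5|
```

Request:
jog_arm(targets="-1 -3 -4 0 0 0 0.3; 0 -1 -1 0 0 0 0.3; 0 0 0 0 0 0 -1; 0 0 0 0 0 0 -1; 0 0 0 0 0 0 -1; 0 0 0 0 0 0 -1; 0 0 0 0 0 0 -1; 0 0 0 0 0 0 -1", force=50)

```text
time: 5.08
eef_pos: [0.5214, 0.341, 0.0141]
tcp_rot: [0.606, 0.719, 0.224, -0.258]
contact_force: [0.1, -0.3, -0.5]
opening: 0.409
```

Run:
```python
from h import *
st(); w=read_camera("wrist"); cv2.imwrite("pics/w4.png",w["pixels"])
```

```text
t 5.08 pos [0.5214 0.341  0.0141] R cols [[-0.133, 0.986, -0.1], [0.755, 0.166, 0.634], [0.642, 0.009, -0.767]] op 0.409 F [ 0.1 -0.3 -0.5] q [ 0.147  0.451  1.943  0.884  0.978 -0.624]
```

View pics/w4.png

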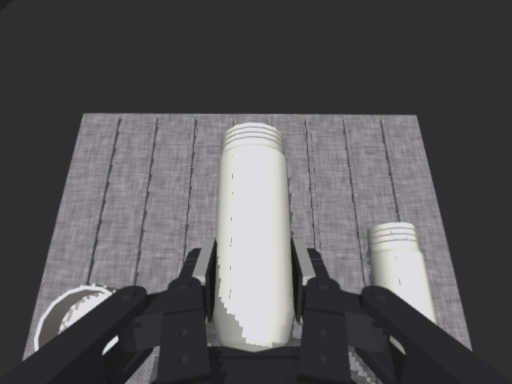

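Request:
jog_arm(targets="0 0 0 0 0 0 -1; 0 0 8 0 0 0 -1; 0 0 15 0 0 0 -1; 0 0 25 0 0 0 -1; 0 0 30 0 0 0 -1; 0 0 35 0 0 0 -1; 0 0 35 0 0 0 -1; 0 0 35 0 0 0 -1; 0 0 35 0 0 0 -1; 0 0 0 0 0 0 -1")

```text
time: 5.97
eef_pos: [0.5168, 0.3402, 0.2432]
tcp_rot: [0.607, 0.718, 0.222, -0.259]
contact_force: [1.9, 0.2, 0.4]
opening: 0.404
```

Run:
```python
from h import *
st(); w=read_camera("wrist"); cv2.imwrite("pics/w5.png",w["pixels"])
M=Rh(-45,40); plan([.5,.0,.3],M);plan([.5,.0,.3],Rh(-15,40))
```

```text
t 5.97 pos [0.5168 0.3402 0.2432] R cols [[-0.129, 0.986, -0.102], [0.757, 0.165, 0.632], [0.641, 0.004, -0.768]] op 0.404 F [1.9 0.2 0.4] q [ 0.147  0.104  1.875  0.735  1.269 -0.286]
dpos mm [ -15.9 -339.8   59.9] rotvec deg [-80.9 -41.6  27.8] |95.1|
dpos mm [ -15.9 -339.8   59.9] rotvec deg [-69.5 -63.1  51. ] |106.8|
```

View pics/w5.png

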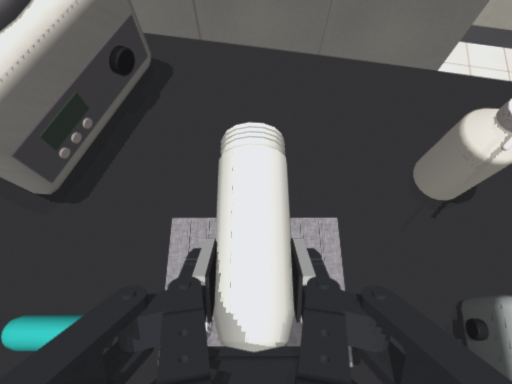

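```bash
cat > kin.py <<'E'
import numpy as np
from scipy.optimize import least_squares
from scipy.spatial.transform import Rotation as R
D=[([1.116,.286,1.577,0,1.279,-.15],(.2025,.6439,.2313)),([.47,.152,1.712,.003,1.272,.423],(.4986,.367,.2439)),([.064,.24,1.964,.826,1.157,-.557],(.5257,.3029,.1312)),([.117,.363,1.943,.825,1.054,-.573],(.5263,.3239,.0631)),([.157,.446,1.938,.883,.98,-.61],(.5215,.3466,.0185)),([.147,.451,1.943,.884,.978,-.624],(.5214,.341,.0141)),([.147,.104,1.875,.735,1.269,-.286],(.5168,.3402,.2432))]
Ry=lambda a:R.from_euler('y',a).as_matrix(); Rz=lambda a:R.from_euler('z',a).as_matrix()
def fk(q,k,s4=1):
    d1,L2,L3,L6,lat,a2,a3,x1=k; v=np.array
    A=Rz(q[0]); p=A@v([x1,lat,d1]); A=A@Ry(q[1]); p=p+A@v([a2,0,L2]); A=A@Ry(q[2]); p=p+A@v([a3,0,L3]); A=A@Rz(s4*q[3])@Ry(q[4]); p=p+A@v([0,0,L6]); A=A@Rz(q[5])@Rz(np.pi/2)
    return p,A
def fit(s4):
    f=lambda k:np.concatenate([(fk(q,k,s4)[0]-p)*1000 for q,p in D]+[0.02*(k-k0)*100])
    k0=np.array([.2,.4,.4,.25,.1,0,0,0]); r=least_squares(f,k0); return r.x,np.sqrt((r.fun[:21]**2).mean())
E
python3 - <<'E'
from kin import *
for s in(1,-1):
    k,e=fit(s); print(s,k.round(4),e)
    for i in(2,6): print(fk(D[i][0],k,s)[1].round(3).tolist())
E
```

```text
1 [ 2.407e-01  4.436e-01  5.732e-01  2.495e-01  1.008e-01 -1.000e-04
  2.120e-02 -4.000e-04] 0.1510199748388981
[[-0.153, 0.985, -0.086], [0.723, 0.171, 0.669], [0.673, 0.04, -0.738]]
[[-0.129, 0.986, -0.102], [0.757, 0.164, 0.632], [0.64, 0.004, -0.768]]
-1 [-0.1563  0.5385  0.2571 -0.2423  0.1042  0.3649  0.2209 -0.015 ] 10.135028551196955
[[-0.87, 0.493, 0.0], [0.364, 0.642, -0.675], [-0.333, -0.587, -0.738]]
[[-0.618, 0.782, 0.086], [0.571, 0.521, -0.635], [-0.541, -0.343, -0.768]]
```

```bash
cat > ik.py <<'E'
from kin import *
K,_=fit(1)
lo=np.array([-2.77,-.9,.21,-1.53,.24,-2.84]);hi=np.array([2.77,2.22,2.48,4.67,2.81,2.84])
def ik(p,M,q0):
    def f(q):
        a,B=fk(q,K); return np.concatenate([(a-p)*10,3*R.from_matrix(B.T@M).as_rotvec()])
    r=least_squares(f,np.clip(q0,lo+.01,hi-.01),bounds=(lo,hi)); return r.x,np.linalg.norm(r.fun)
E
python3 - <<'E'
from h import *
from ik import *
# tube in tool
P0=np.array([.5214,.341,.0141]);M0=np.array([[-0.133,0.986,-0.1],[0.755,0.166,0.634],[0.642,0.009,-0.767]])
m=np.array([-.165,.986,0]);m/=np.linalg.norm(m)
c=M0.T@(np.array([.527,.2983,.021])-P0); a=M0.T@m; print("tube in tool: closed",c.round(4),"axis",a.round(3),"tilt",np.degrees(np.arcsin(a[2])))
q=np.array([.147,.104,1.875,.735,1.269,-.286])
for h in(-80,-60,-45,-30,-15,0,15,30):
  M=Rh(h,40)
  for zc in (.335,.193):
    tc=np.array([.6,-.1455,zc]); 
    p=tc-M@c
    best=None
    for q4 in(-1.2,-.5,0,.5,1,2,3,4):
      for q6 in(-2,0,2):
        x,e=ik(p,M,[-.2,.3,1.6,q4,1,q6])
        if best is None or e<best[1]-1e-6 : best=(x,e)
    print(h,zc,p.round(3),best[0].round(2),round(best[1],4))
E
```

```text
tube in tool: closed [-0.0286 -0.0015 -0.0329] axis [0.767 0.001 0.642] tilt 39.926906790310845
-80 0.335 [ 0.603 -0.152  0.292] [-0.11  0.08  1.86 -0.96  1.12  0.12] 0.0
-80 0.193 [ 0.603 -0.152  0.15 ] [-0.11  0.26  1.95 -1.09  0.98  0.38] 0.0
-60 0.335 [ 0.605 -0.151  0.292] [-0.17 -0.06  2.01 -0.96  0.81 -0.14] 0.0
-60 0.193 [ 0.605 -0.151  0.15 ] [-0.17  0.14  2.1  -1.24  0.67  0.24] 0.0
-45 0.335 [ 0.606 -0.149  0.292] [-0.25 -0.15  2.09 -0.83  0.56 -0.46] 0.0
-45 0.193 [ 0.606 -0.149  0.15 ] [-0.25  0.06  2.19 -1.34  0.42  0.11] 0.0
-30 0.335 [ 0.607 -0.148  0.292] [-0.35 -0.22  2.15 -0.38  0.37 -1.1 ] 0.0
-30 0.193 [ 0.607 -0.148  0.15 ] [-0.3   0.01  2.23 -1.32  0.24 -0.11] 0.1981
-15 0.335 [ 0.607 -0.146  0.292] [-0.46 -0.25  2.17  0.41  0.38 -2.08] 0.0
-15 0.193 [ 0.607 -0.146  0.15 ] [-0.49 -0.04  2.26  1.13  0.24 -2.84] 0.1816
0 0.335 [ 0.607 -0.144  0.292] [-0.56 -0.23  2.16  0.83  0.59 -2.69] 0.0
0 0.193 [ 0.607 -0.144  0.15 ] [-0.57 -0.    2.28  1.5   0.44  2.84] 0.14
15 0.335 [ 0.606 -0.142  0.292] [-0.6  -0.18  2.08  0.83  0.81 -2.84] 0.2571
15 0.193 [ 0.606 -0.142  0.15 ] [-0.65  0.04  2.21  1.27  0.7   2.84] 0.045
30 0.335 [ 0.605 -0.141  0.292] [-0.74 -0.06  2.08  1.09  1.08  2.84] 0.399
30 0.193 [ 0.605 -0.141  0.15 ] [-0.7   0.12  2.12  1.13  0.92  2.76] 0.0
```

Request:
jog_arm(targets="2 -15 10 -4.5 -0.8 0 -1; 5 -30 12 -6.5 -1.1 0 -1; 6 -33 12 -6.5 -1.1 0 -1; 6 -33 12 -6.5 -1.1 0 -1; 6 -33 10 -6.5 -1.1 0 -1; 6 -33 8 -6.5 -1.1 0 -1; 6 -33 6 -6.5 -1.1 0 -1; 6 -33 4 -6.5 -1.1 0 -1; 6 -33 0 -6.5 -1.1 0 -1; 6 -33 0 -6.5 -1.1 0 -1")

```text
time: 6.85
eef_pos: [0.5676, 0.0173, 0.3131]
tcp_rot: [0.631, 0.739, -0.154, 0.178]
contact_force: [-0.2, -0.8, -0.9]
opening: 0.412
```

Run:
```python
from h import *
s=st(); plan([.603,-.152,.31],Rh(-80,40)); sc=read_camera("scene");cv2.imwrite("pics/s6.png",sc["pixels"])
```

```text
t 6.85 pos [0.5676 0.0173 0.3131] R cols [[-0.141, 0.988, 0.07], [0.878, 0.157, -0.452], [-0.457, -0.002, -0.889]] op 0.412 F [-0.2 -0.8 -0.9] q [ 0.053  0.007  1.79  -0.488  1.324  0.011]
dpos mm [  35.4 -169.3   -3.1] rotvec deg [-22.5  -3.9   1. ] |22.8|
```

View pics/s6.png

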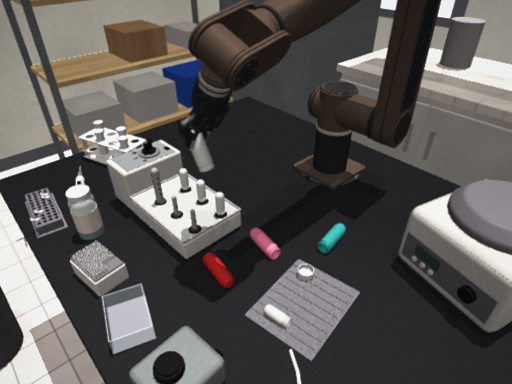

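Request:
jog_arm(targets="5 -20 0 -5.8 -1 0.2 -1; 6 -25 0 -5.8 -1 0.2 -1; 6 -20 0 -5.8 -1 0.2 -1; 3 -10 0 -5 -1 0.2 -1; 0 0 0 0 0 0 -1; 0 0 0 0 0 0 -1")

```text
time: 7.4
eef_pos: [0.5842, -0.0632, 0.3022]
tcp_rot: [0.581, 0.692, -0.281, 0.323]
contact_force: [0.6, -0.3, -0.8]
opening: 0.41
```

Run:
```python
from h import *
s=st(); plan([.603,-.152,.31],Rh(-80,40)); 
sc=read_camera("scene");t=read_camera("top");w=read_camera("wrist")
cv2.imwrite("pics/w7.png",w["pixels"])
cv2.imwrite("pics/c7.png",np.hstack([cv2.resize(t["pixels"][110:210,240:390],None,fx=2.6,fy=2.6,interpolation=cv2.INTER_CUBIC),cv2.resize(sc["pixels"][110:210,110:260],None,fx=2.6,fy=2.6,interpolation=cv2.INTER_CUBIC)]))
for n in["thick_peg_tip","wide_tube","wide_tube_mouth","selector_grip"]:
  for p,nm in((sc,"scene"),(t,"top"),(w,"wrist")):
    print(n,nm,[(round(float(d["p"]),2),np.round(d["uv"],1).tolist()) for d in mark_of(n,p)[:5]])
```

```text
t 7.40 pos [ 0.5842 -0.0632  0.3022] R cols [[-0.116, 0.986, 0.12], [0.623, 0.166, -0.764], [-0.774, -0.013, -0.634]] op 0.410 F [ 0.6 -0.3 -0.8] q [ 0.047  0.071  1.862 -0.939  1.263  0.204]
dpos mm [ 18.8 -88.8   7.8] rotvec deg [ 0.8 -0.6  0.4] |1.1|
thick_peg_tip scene [(0.55, [154.4, 165.8])]
thick_peg_tip top [(0.68, [315.2, 144.2])]
thick_peg_tip wrist []
wide_tube scene [(0.82, [230.7, 281.3]), (0.73, [250.6, 227.4]), (0.61, [173.4, 124.2]), (0.56, [339.0, 224.8])]
wide_tube top [(0.6, [289.6, 131.9])]
wide_tube wrist [(0.57, [255.3, 352.4])]
wide_tube_mouth scene [(0.97, [176.2, 159.9]), (0.85, [322.1, 247.3]), (0.78, [207.2, 256.8]), (0.58, [279.4, 251.9])]
wide_tube_mouth top [(0.55, [290.0, 144.2]), (0.49, [242.5, 159.4])]
wide_tube_mouth wrist [(0.63, [256.2, 140.9]), (0.17, [154.3, 16.1])]
selector_grip scene [(0.61, [146.5, 142.1])]
selector_grip top [(0.72, [366.7, 157.9])]
selector_grip wrist [(0.68, [198.9, 198.2])]
```

View pics/c7.png

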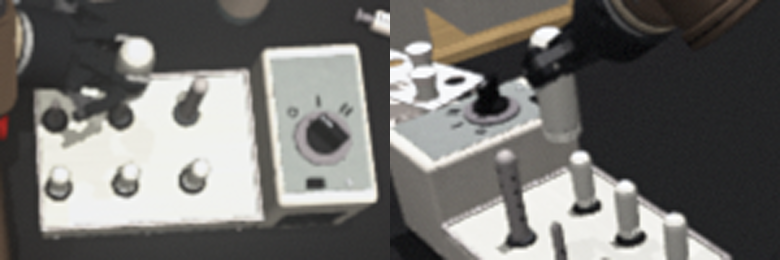

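View pics/w7.png

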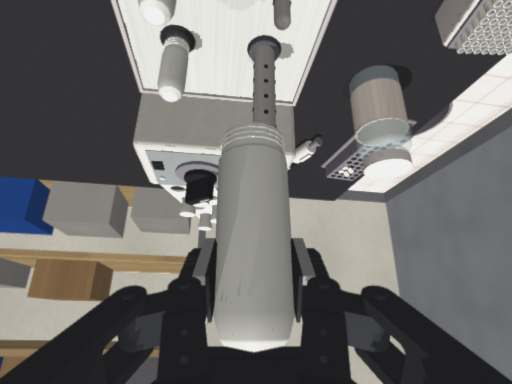

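Run:
```python
from h import *
s=get_state();M=R.from_quat(s["tcp_rot"]).as_matrix();P=s["eef_pos"]
sc=read_camera("scene");t=read_camera("top");w=read_camera("wrist")
c=np.array([-.0286,-.0015,-.0329]);a=np.array([.767,.001,.642])
C=P+M@c; Mo=C+.11*(M@a); print("closed",C.round(4),"mouth",Mo.round(4))
for n,p in(("scene",sc),("top",t),("wrist",w)): print(n,"closed",proj(p,C).round(1),"mouth",proj(p,Mo).round(1), "tip(.5998,-.1455,.187)",proj(p,[.5998,-.1455,.187]).round(1),"base",proj(p,[.5998,-.1455,.076]).round(1))
print("base from wrist",at_z(w,(264,45),.073))
for uvs,uvt in (((155,167),(316.3,143.3)),):
    print(tri([ray(sc,uvs),ray(t,uvt)]), at_z(t,uvt,.185))
for n,p in(("scene",sc),("top",t),("wrist",w)):
    for nm in("thick_peg","thick_peg_tip"):
        print(nm,n,[(round(float(d["p"]),2),np.round(d["uv"],1).tolist()) for d in mark_of(nm,p)[:3]])
    for d in silhouettes("thick_peg",p)[:2]:
        v,u=np.nonzero(d["mask"]); print("mask",n,d["p"],len(u),u.min(),u.max(),v.min(),v.max()); k=d["mask"]
        for r in range(v.min(),v.max()+1,max(1,(v.max()-v.min())//6)): 
            uu=u[v==r]; print("   row",r,uu.min() if len(uu) else None,uu.max() if len(uu) else None)
```

```text
closed [ 0.5826 -0.0564  0.347 ] mouth [ 0.5818 -0.0581  0.237 ]
scene closed [170.  121.9] mouth [176.1 161.2] tip(.5998,-.1455,.187) [156.1 167. ] base [162.4 199.1]
top closed [294.4 128.7] mouth [290.7 143.5] tip(.5998,-.1455,.187) [317.7 143.3] base [311.8 154.7]
wrist closed [249.4 343. ] mouth [250.5 132.9] tip(.5998,-.1455,.187) [255.6 139.5] base [256.3  47.6]
base from wrist [ 0.60756625 -0.14353408  0.073     ]
(array([ 0.60168135, -0.14269125,  0.1882108 ]), [np.float64(0.002524944427019153), np.float64(0.002524944427019254)]) [ 0.60062866 -0.14170204  0.185     ]
thick_peg scene [(0.78, [161.3, 198.5])]
thick_peg_tip scene [(0.53, [154.7, 163.8])]
mask scene 0.67 313 150 165 168 204
   row 168 152 155
   row 174 150 158
   row 180 152 159
   row 186 153 160
   row 192 154 161
   row 198 155 164
   row 204 156 163
mask scene 0.48 7130 107 240 139 257
   row 139 146 149
   row 158 114 167
   row 177 111 192
   row 196 117 214
   row 215 137 239
   row 234 159 226
   row 253 179 195
thick_peg top [(0.72, [312.9, 153.4])]
thick_peg_tip top [(0.72, [168.4, 185.7]), (0.6, [312.2, 143.8])]
mask top 0.67 149 359 373 156 169
   row 156 363 366
   row 158 361 369
   row 160 359 371
   row 162 359 373
   row 164 359 372
   row 166 360 370
   row 168 361 368
mask top 0.43 187 306 321 139 158
   row 139 316 318
   row 142 312 321
   row 145 311 320
   row 148 308 319
   row 151 306 317
   row 154 306 315
   row 157 308 313
thick_peg wrist [(0.73, [263.3, 48.0])]
thick_peg_tip wrist []
mask wrist 0.87 2109 247 278 36 126
   row 36 259 268
   row 51 248 277
   row 66 252 274
   row 81 252 274
   row 96 251 274
   row 111 252 274
   row 126 269 275
mask wrist 0.56 948 183 215 168 203
   row 168 190 203
   row 173 183 214
   row 178 184 215
   row 183 186 212
   row 188 185 212
   row 193 185 212
   row 198 184 208
   row 203 189 192
```

Request:
jog_arm(targets="5 -22 0 0 0 0 -1; 6 -22 0 0 0 0 -1; 6 -22 0 0 0 0 -1; 4 -15 0 0 0 0 -1; 2 -6 0 0 0 0 -1; 0 0 0 0 0 0 -1; 0 0 0 0 0 0 -1")

```text
time: 9.33
eef_pos: [0.6087, -0.1528, 0.3039]
tcp_rot: [0.58, 0.692, -0.28, 0.325]
contact_force: [1.1, 0.7, -0.8]
opening: 0.41
```

```bash
cat > look.py <<'E'
from h import *
import sys
tag=sys.argv[1]
s=st();M=R.from_quat(s["tcp_rot"]).as_matrix();P=s["eef_pos"]
sc=read_camera("scene");t=read_camera("top");w=read_camera("wrist")
c=np.array([-.0286,-.0015,-.0329]);a=np.array([.767,.001,.642])
C=P+M@c; Mo=C+.11*(M@a); print("closed",C.round(4),"mouth",Mo.round(4))
for n,p in(("scene",sc),("top",t),("wrist",w)): print(n,"closed",proj(p,C).round(1),"mouth",proj(p,Mo).round(1), "tip(.605,-.1445,.187)",proj(p,[.605,-.1445,.187]).round(1),"base",proj(p,[.605,-.1445,.076]).round(1))
f=lambda p,a,b,c_,d:cv2.resize(p["pixels"][a:b,c_:d],(390,390),interpolation=cv2.INTER_CUBIC)
cv2.imwrite(f"pics/{tag}.png",np.hstack([f(sc,105,205,100,200),f(w,0,200,150,350)]))
E
python3 look.py c8
```

```text
t 9.33 pos [ 0.6087 -0.1528  0.3039] R cols [[-0.115, 0.986, 0.125], [0.621, 0.169, -0.765], [-0.775, -0.01, -0.632]] op 0.410 F [ 1.1  0.7 -0.8] q [-0.11   0.093  1.836 -0.964  1.142  0.112]
closed [ 0.6064 -0.1457  0.3469] mouth [ 0.6056 -0.1473  0.2369]
scene closed [143.1 113.5] mouth [150.7 151.6] tip(.605,-.1445,.187) [154.6 167.8] base [161. 200.]
top closed [328.6 119.8] mouth [321.3 135.5] tip(.605,-.1445,.187) [317.3 141.7] base [311.4 153.2]
wrist closed [249.1 342.7] mouth [250.2 133.3] tip(.605,-.1445,.187) [251.   63.4] base [252.8 -47. ]
```

View pics/c8.png

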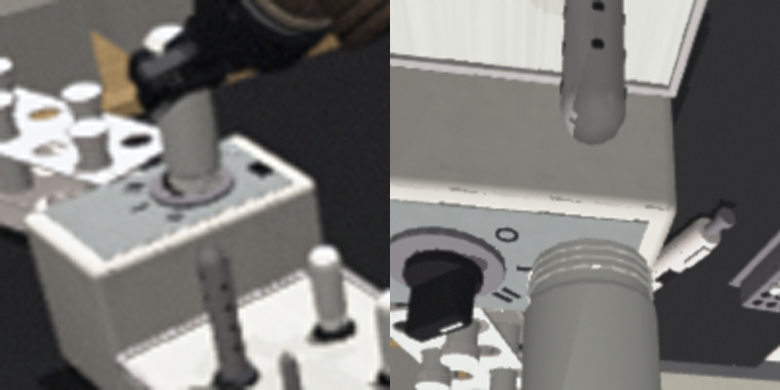

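Request:
jog_arm(targets="0 2 -12 0 0 0 -1; 0 1 -15 0 0 0 -1; 0 0 -10 0 0 0 -1; 0 0 0 0 0 0 -1; 0 0 0 0 0 0 -1")

```text
time: 9.9
eef_pos: [0.6087, -0.145, 0.2637]
tcp_rot: [0.578, 0.694, -0.279, 0.326]
contact_force: [-0.6, -0.7, 1.0]
opening: 0.411
```

```bash
python3 look.py c9
```

```text
t 9.90 pos [ 0.6087 -0.145   0.2637] R cols [[-0.118, 0.984, 0.13], [0.621, 0.175, -0.764], [-0.775, -0.01, -0.632]] op 0.411 F [-0.6 -0.7  1. ] q [-0.097  0.131  1.871 -0.992  1.105  0.183]
closed [ 0.6063 -0.1379  0.3066] mouth [ 0.6056 -0.1394  0.1966]
scene closed [147.5 129.1] mouth [154.7 165.6] tip(.605,-.1445,.187) [154.6 167.8] base [161. 200.]
top closed [322.6 125.9] mouth [316.1 140.4] tip(.605,-.1445,.187) [317.3 141.7] base [311.4 153.2]
wrist closed [249.4 341.7] mouth [250.3 131.9] tip(.605,-.1445,.187) [248.1 122.7] base [250.4  -3.2]
```

View pics/c9.png

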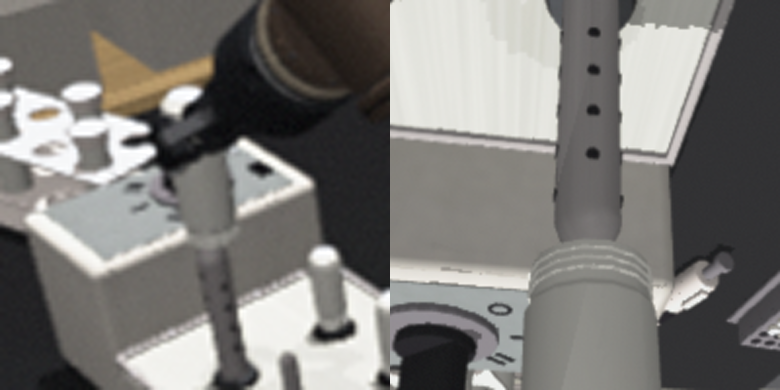

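Request:
jog_arm(targets="0 -3 0 0 0 0 -1; 0 0 0 0 0 0 -1; 0 0 -8 0 0 0 -1; 0 0 -10 0 0 0 -1; 0 0 -10 0 0 0 -1; 0 0 -8 0 0 0 -1; 0 0 0 0 0 0 -1")

```text
time: 10.63
eef_pos: [0.6097, -0.1503, 0.23]
tcp_rot: [0.58, 0.691, -0.279, 0.329]
contact_force: [-0.2, 1.1, -1.1]
opening: 0.408
```

```bash
python3 look.py c10
```

```text
t 10.63 pos [ 0.6097 -0.1503  0.23  ] R cols [[-0.112, 0.985, 0.132], [0.618, 0.173, -0.767], [-0.778, -0.004, -0.628]] op 0.408 F [-0.2  1.1 -1.1] q [-0.105  0.171  1.895 -1.028  1.065  0.249]
closed [ 0.607  -0.143   0.2729] mouth [ 0.6071 -0.145   0.1629]
scene closed [148.7 140.4] mouth [155.3 175.3] tip(.605,-.1445,.187) [154.6 167.8] base [161. 200.]
top closed [322.1 130.4] mouth [316.1 143.8] tip(.605,-.1445,.187) [317.3 141.7] base [311.4 153.2]
wrist closed [248.3 339.3] mouth [249.3 130.6] tip(.605,-.1445,.187) [245.4 167.3] base [247.3  21.1]
```

View pics/c10.png

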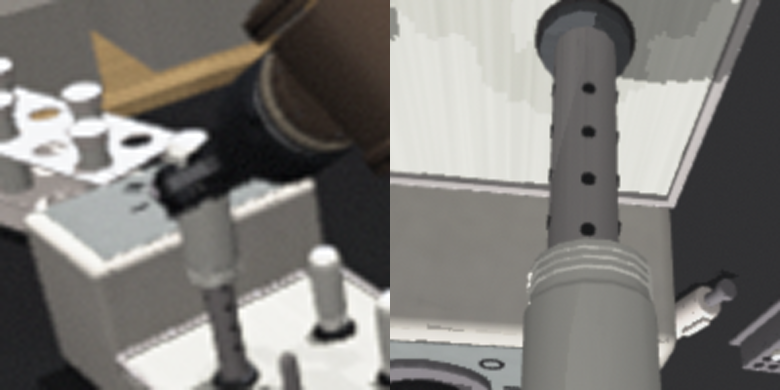

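Request:
jog_arm(targets="-2 1 -6 0 0 0 -1; 0 0 -10 0 0 0 -1; 0 0 -10 0 0 0 -1; 0 0 -10 0 0 0 -1; 0 0 -10 0 0 0 -1; 0 0 -5 0 0 0 -1; 0 0 0 0 0 0 -1")

```text
time: 11.37
eef_pos: [0.6088, -0.1504, 0.1787]
tcp_rot: [0.579, 0.69, -0.279, 0.332]
contact_force: [0.4, -2.1, 1.4]
opening: 0.409
```

```bash
python3 look.py c11
```

```text
t 11.37 pos [ 0.6088 -0.1504  0.1787] R cols [[-0.108, 0.985, 0.135], [0.614, 0.173, -0.77], [-0.782, 0.0, -0.623]] op 0.409 F [ 0.4 -2.1  1.4] q [-0.104  0.238  1.926 -1.085  1.017  0.354]
closed [ 0.606  -0.1429  0.2216] mouth [ 0.6065 -0.1455  0.1116]
scene closed [152.4 157.3] mouth [158.4 190.2] tip(.605,-.1445,.187) [154.6 167.8] base [161. 200.]
top closed [318.8 137.3] mouth [313.5 149.3] tip(.605,-.1445,.187) [317.3 141.7] base [311.4 153.2]
wrist closed [249.5 342.1] mouth [250.4 132.4] tip(.605,-.1445,.187) [247.3 264.1] base [248.3  81.8]
```

View pics/c11.png

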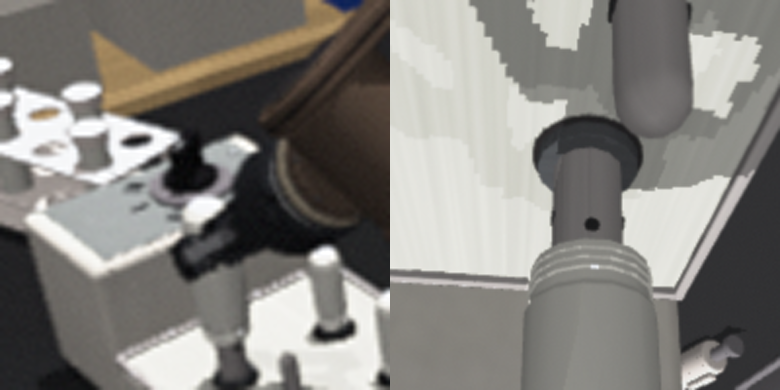

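Request:
jog_arm(targets="0 0 -6 0.7 0 0 -1; 0 0 -6 0.6 0 0 -1; 0 0 -6 0 0 0 -1; 0 0 -3 0 0 0 -1; 0 0 0 0 0 0 -1; 0 0 0 0 0 0 -1")

```text
time: 12.02
eef_pos: [0.6091, -0.1506, 0.1587]
tcp_rot: [0.585, 0.692, -0.27, 0.326]
contact_force: [-1.5, -2.2, 0.4]
opening: 0.406
```

```bash
python3 look.py c12
```

```text
t 12.02 pos [ 0.6091 -0.1506  0.1587] R cols [[-0.104, 0.985, 0.135], [0.633, 0.17, -0.755], [-0.767, 0.007, -0.641]] op 0.406 F [-1.5 -2.2  0.4] q [-0.11   0.26   1.931 -1.078  0.989  0.374]
closed [ 0.6061 -0.1441  0.2018] mouth [ 0.607  -0.144   0.0917]
scene closed [153.4 163.4] mouth [159.6 196. ] tip(.605,-.1445,.187) [154.6 167.8] base [161. 200.]
top closed [318.  139.6] mouth [312.  151.1] tip(.605,-.1445,.187) [317.3 141.7] base [311.4 153.2]
wrist closed [249.5 343. ] mouth [250.4 132.9] tip(.605,-.1445,.187) [246.8 307.9] base [246.9 110.8]
```

View pics/c12.png

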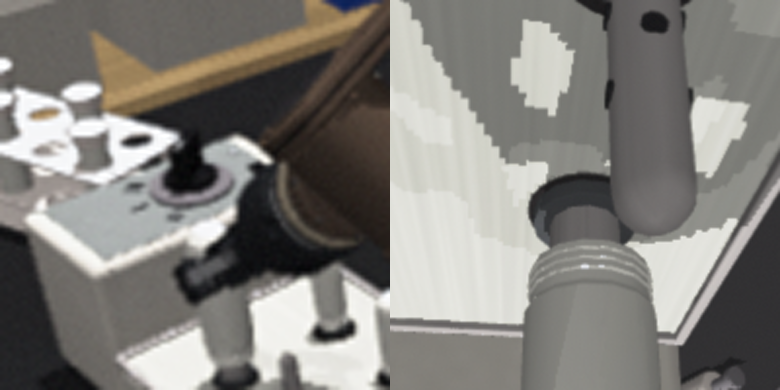

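Request:
jog_arm(targets="0 0 -4 0 0 0 -1; 0 0 -3 0 0 0 -1; 0 0 0 0 0 0 -1; 0 0 0 0 0 0 -1")

```text
time: 12.5
eef_pos: [0.6092, -0.1506, 0.1519]
tcp_rot: [0.585, 0.692, -0.27, 0.326]
contact_force: [-0.7, -1.1, 0.3]
opening: 0.41
```

```bash
python3 -c "
from h import *
st()"
```

```text
t 12.50 pos [ 0.6092 -0.1506  0.1519] R cols [[-0.103, 0.985, 0.135], [0.633, 0.17, -0.756], [-0.768, 0.008, -0.641]] op 0.410 F [-0.7 -1.1  0.3] q [-0.11   0.271  1.933 -1.086  0.983  0.389]
```

Request:
jog_arm(targets="0 0 -2 0 0 0 -1; 0 0 -1 0 0 0 -1; 0 0 0 0 0 0 -1")

```text
time: 12.75
eef_pos: [0.6092, -0.1507, 0.1489]
tcp_rot: [0.585, 0.692, -0.27, 0.326]
contact_force: [-1.1, -1.7, 0.4]
opening: 0.407
```

Request:
jog_arm(targets="0 0 -1.5 0 0 0 -1; 0 0 0 0 0 0 -1; 0 0 0 0 0 0 -1")

```text
time: 13.0
eef_pos: [0.6093, -0.1508, 0.1474]
tcp_rot: [0.585, 0.691, -0.27, 0.327]
contact_force: [-1.9, -1.2, 1.7]
opening: 0.41
```

Request:
jog_arm(targets="0 0 -1.5 0 0 0 -1; 0 0 0 0 0 0 -1; 0 0 0 0 0 0 -1")

```text
time: 13.25
eef_pos: [0.6095, -0.1512, 0.1463]
tcp_rot: [0.585, 0.691, -0.27, 0.327]
contact_force: [-0.2, -2.4, 1.3]
opening: 0.412
```

Request:
jog_arm(targets="0 0 -1.5 0 0 0 -1; 0 0 0 0 0 0 -1; 0 0 0 0 0 0 -1")

```text
time: 13.5
eef_pos: [0.6096, -0.1514, 0.1459]
tcp_rot: [0.586, 0.69, -0.271, 0.328]
contact_force: [-1.3, -2.2, 1.4]
opening: 0.409
```

```bash
python3 look.py c13
```

```text
t 13.50 pos [ 0.6096 -0.1514  0.1459] R cols [[-0.099, 0.986, 0.135], [0.631, 0.167, -0.757], [-0.769, 0.01, -0.639]] op 0.409 F [-1.3 -2.2  1.4] q [-0.111  0.282  1.934 -1.096  0.979  0.407]
closed [ 0.6065 -0.1448  0.1889] mouth [ 0.6078 -0.145   0.0789]
scene closed [153.9 167.4] mouth [159.9 199.5] tip(.605,-.1445,.187) [154.6 167.8] base [161. 200.]
top closed [317.5 141. ] mouth [311.7 152.1] tip(.605,-.1445,.187) [317.3 141.7] base [311.4 153.2]
wrist closed [249.3 342.9] mouth [250.4 132.8] tip(.605,-.1445,.187) [246.  338.3] base [245.7 127.6]
```

View pics/c13.png

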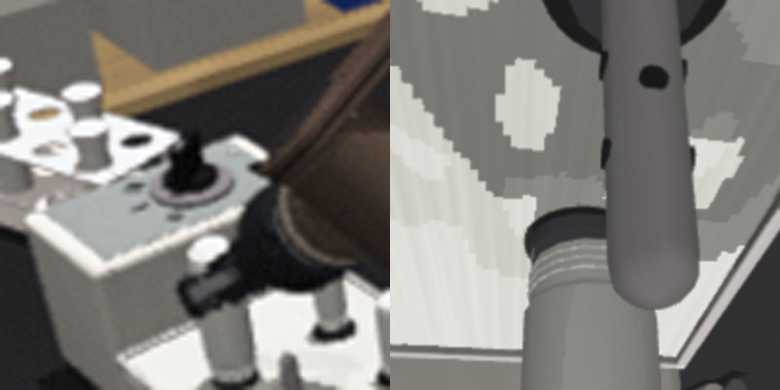

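Request:
jog_arm(targets="0 0 -2 0 0 0 -1; 0 0 0 0 0 0 -1; 0 0 0 0 0 0 -1")

```text
time: 13.9
eef_pos: [0.6099, -0.1517, 0.146]
tcp_rot: [0.586, 0.689, -0.272, 0.329]
contact_force: [-1.5, -3.5, 1.6]
opening: 0.412
```

Request:
jog_arm(targets="0 0 -3 0 0 0 -1; 0 0 0 0 0 0 -1; 0 0 0 0 0 0 -1")

```text
time: 14.15
eef_pos: [0.6106, -0.1523, 0.1461]
tcp_rot: [0.586, 0.687, -0.273, 0.331]
contact_force: [-1.9, -1.5, 0.8]
opening: 0.411
```

Request:
jog_arm(targets="0 0 0 0 0 0 -0.1; 0 0 0 0 0 0 0.1; 0 0 0 0 0 0 0.3; 0 0 0 0 0 0 0.3; 0 0 0 0 0 0 0.3; 0 0 0 0 0 0 0.3")

```text
time: 14.65
eef_pos: [0.6113, -0.1499, 0.1422]
tcp_rot: [0.585, 0.69, -0.27, 0.33]
contact_force: [-0.8, 0.2, 0.8]
opening: 0.65
```

```bash
python3 look.py c14
```

```text
t 14.65 pos [ 0.6113 -0.1499  0.1422] R cols [[-0.099, 0.985, 0.14], [0.63, 0.17, -0.758], [-0.77, 0.013, -0.637]] op 0.650 F [-0.8  0.2  0.8] q [-0.108  0.289  1.933 -1.103  0.974  0.418]
closed [ 0.6081 -0.1432  0.1852] mouth [ 0.6097 -0.1436  0.0751]
scene closed [153.9 169. ] mouth [159.8 201. ] tip(.605,-.1445,.187) [154.6 167.8] base [161. 200.]
top closed [316.7 140.9] mouth [311.1 151.9] tip(.605,-.1445,.187) [317.3 141.7] base [311.4 153.2]
wrist closed [249.5 342.7] mouth [250.5 132.6] tip(.605,-.1445,.187) [242.2 347.2] base [242.2 134.1]
```

View pics/c14.png

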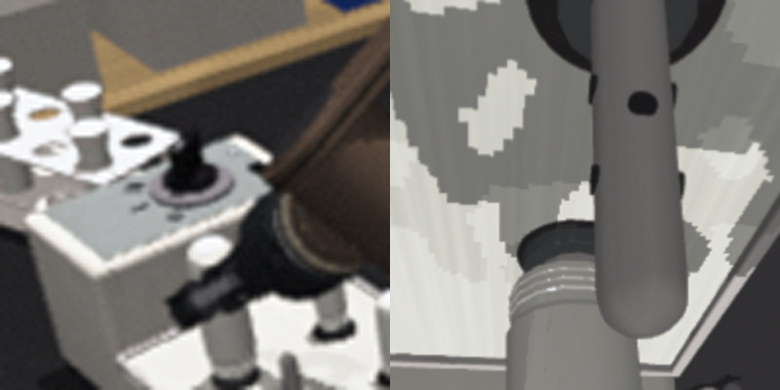

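Request:
jog_arm(targets="-3 0 0 0 0 0 0.5; 0 0 0 0 0 0 0.5; -1 6 5 0 0 0 0.5; -2 11 9 0 0 0 0.5; -3 15 13 0 0 0 0.5; -3 15 13 0 0 0 0.5; -3 15 13 0 0 0 0.5; -3 15 13 0 0 0 0.5; 0 0 20 0 0 0 0.5; 0 0 30 0 0 0 0.5")

```text
time: 15.63
eef_pos: [0.5868, -0.0644, 0.2589]
tcp_rot: [0.584, 0.693, -0.272, 0.324]
contact_force: [1.2, 0.0, -0.3]
opening: 0.75
```

Run:
```python
from h import *
st()
sc=read_camera("scene");t=read_camera("top");w=read_camera("wrist")
f=lambda p,a,b,c_,d:cv2.resize(p["pixels"][a:b,c_:d],(390,390),interpolation=cv2.INTER_CUBIC)
cv2.imwrite("pics/c15.png",np.hstack([f(sc,105,205,100,200),f(w,0,384,64,448)]))
cv2.imwrite("pics/t15.png",cv2.resize(t["pixels"][100:220,230:390],None,fx=4,fy=4))
for n in["wide_tube","wide_tube_mouth"]:
  for p,nm in((sc,"scene"),(t,"top"),(w,"wrist")):
    print(n,nm,[(round(float(d["p"]),2),np.round(d["uv"],1).tolist()) for d in mark_of(n,p)[:5]])
```

```text
t 15.63 pos [ 0.5868 -0.0644  0.2589] R cols [[-0.108, 0.985, 0.132], [0.633, 0.171, -0.755], [-0.766, 0.002, -0.642]] op 0.750 F [ 1.2  0.  -0.3] q [ 0.041  0.111  1.898 -0.954  1.199  0.273]
wide_tube scene [(0.96, [251.9, 232.3]), (0.62, [153.6, 166.4]), (0.61, [338.3, 223.8]), (0.6, [228.3, 284.3])]
wide_tube top [(0.8, [315.0, 142.3])]
wide_tube wrist [(0.91, [256.9, 180.2])]
wide_tube_mouth scene [(0.91, [204.6, 256.2]), (0.81, [276.6, 250.4]), (0.74, [326.6, 249.9]), (0.57, [158.5, 196.8])]
wide_tube_mouth top [(0.69, [313.2, 152.1]), (0.39, [189.6, 227.8]), (0.23, [180.6, 206.6])]
wide_tube_mouth wrist [(0.8, [250.6, 88.2])]
```

View pics/c15.png

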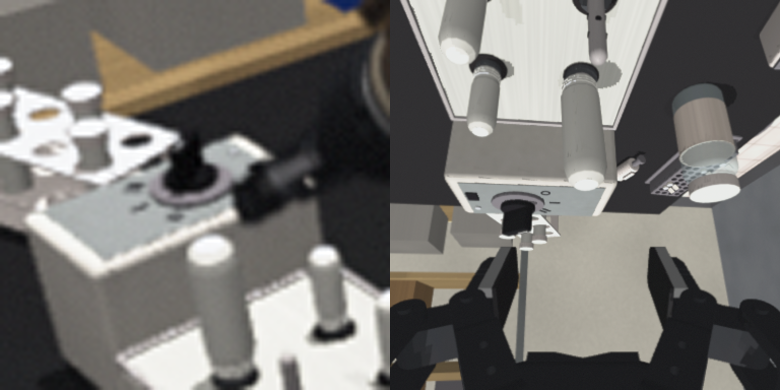

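View pics/t15.png

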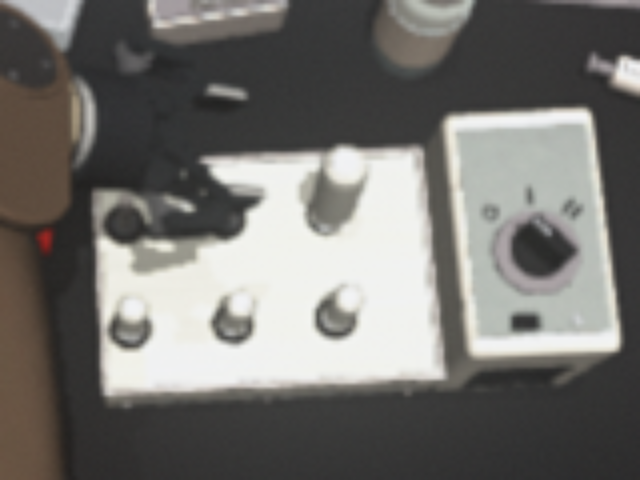

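```bash
cat >> h.py <<'E'
def Rd(az):
    a=np.radians(az); x=np.array([np.cos(a),np.sin(a),0]); z=np.array([0,0,-1.]); return np.column_stack([x,np.cross(z,x),z])
E
python3 - <<'E'
from h import *
from ik import *
plan([.549,-.290,.27],Rd(46))
q=get_state()["qpos"]
for az,z in((46,.3),(46,.172),(2,.172),(0,.3)): q,e=ik(np.array([.549,-.29,z]),Rd(az),q); print(az,q.round(2),e)
E
```

```text
dpos mm [ -38.5 -223.7   11.8] rotvec deg [ 49.6 -15.1 -50. ] |72.1|
46 [-0.65  0.12  1.64 -0.    1.38  0.12] 1.376913000521544e-15
46 [-0.65  0.22  1.77 -0.    1.15  0.12] 1.476785128450028e-09
2 [-0.65  0.22  1.77  0.    1.15  0.89] 6.092487567590482e-13
0 [-0.65  0.12  1.64  0.    1.38  0.92] 3.140653838704674e-11
```

Request:
jog_arm(targets="0 0 20 4.5 -1.4 -4.5 0.3; 0 -5 20 4.5 -1.4 -4.5 0.3; -3 -20 5 4.5 -1.4 -4.5 0.3; -4 -25 0 4.5 -1.4 -4.5 0.3; -4 -25 0 4.5 -1.4 -4.5 0.3; -5 -28 0 4.5 -1.4 -4.5 0.3; -5 -28 0 4.5 -1.4 -4.5 0.3; -5 -28 0 4.5 -1.4 -4.5 0.3; -5 -28 0 4.5 -1.4 -4.5 0.3; -5 -20 0 4.5 -1.4 -4.5 0.3")

```text
time: 16.92
eef_pos: [0.5472, -0.2744, 0.2919]
tcp_rot: [0.905, 0.424, -0.011, 0.017]
contact_force: [0.1, -0.4, 0.0]
opening: 0.651
```

Run:
```python
from h import *
st(); plan([.549,-.290,.27],Rd(46))
```

```text
t 16.92 pos [ 0.5472 -0.2744  0.2919] R cols [[0.639, 0.769, -0.006], [0.768, -0.639, -0.04], [-0.034, 0.021, -0.999]] op 0.651 F [ 0.1 -0.4  0. ] q [-0.616  0.102  1.68  -0.037  1.342  0.086]
dpos mm [  1.8 -15.6 -21.9] rotvec deg [ 2.3 -0.4 -4.2] |4.8|
```

Request:
jog_arm(targets="0 -8 0 1.2 -0.2 -2.1 0.3; 0 -5 0 1.1 -0.2 -2 0.3; 0 0 0 0 0 0 0.3; 0 0 0 0 0 0 0.3")

```text
time: 17.25
eef_pos: [0.5438, -0.2948, 0.2879]
tcp_rot: [0.923, 0.384, -0.001, -0.004]
contact_force: [0.7, 0.9, -0.6]
opening: 0.65
```

Run:
```python
from h import *
st(); plan([.549,-.290,.27],Rd(46))
w=read_camera("wrist"); sc=read_camera("scene"); cv2.imwrite("pics/w16.png",w["pixels"])
for n,p in(("w",w),("s",sc)):
  for d in mark_of("selector_grip",p)[:2]: print(n,d["p"],np.round(d["uv"],1),at_z(p,d["uv"],.187).round(4))
print(proj(w,[.549,-.29,.187]))
for d in silhouettes("wide_tube",sc)[:6]: print(d["p"],d["uv"])
```

```text
t 17.25 pos [ 0.5438 -0.2948  0.2879] R cols [[0.705, 0.709, -0.006], [0.709, -0.705, 0.007], [0.001, -0.009, -1.0]] op 0.650 F [ 0.7  0.9 -0.6] q [-0.661  0.13   1.656  0.002  1.365  0.121]
dpos mm [  5.2   4.8 -17.9] rotvec deg [-0.4 -0.3  0.8] |1.0|
w 0.89 [255.5 193.3] [ 0.5448 -0.2957  0.187 ]
s 0.66 [149.5 141.8] [ 0.5409 -0.2914  0.187 ]
[254.28649822 185.2215585 ]
0.8 [159.2, 182.1]
0.72 [262.4, 240.0]
0.59 [215.6, 271.0]
0.58 [328.1, 233.8]
```

View pics/w16.png

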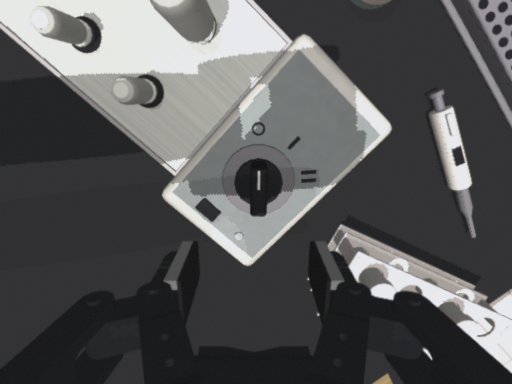

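Run:
```python
from h import *
w=read_camera("wrist")
print("disc",at_z(w,(258.5,180.5),.164).round(4))
for k in (.0,):
  for nm,q in(("c1",(.549,-.290)),("c2",(.5448,-.2957))):
    for b in(-21,21):
      for z in(.194,.164):
        p=np.array([q[0]+b*.001*.707,q[1]+b*.001*.707,z]); print(nm,b,z,proj(w,p).round(0))
cv2.imwrite("pics/w17.png",cv2.resize(w["pixels"][130:235,205:315],None,fx=5,fy=5))
```

```text
disc [ 0.5506 -0.2933  0.164 ]
c1 -21 0.194 [254. 213.]
c1 -21 0.164 [254. 201.]
c1 21 0.194 [255. 163.]
c1 21 0.164 [255. 156.]
c2 -21 0.194 [256. 221.]
c2 -21 0.164 [256. 208.]
c2 21 0.194 [256. 172.]
c2 21 0.164 [256. 164.]
```

View pics/w17.png

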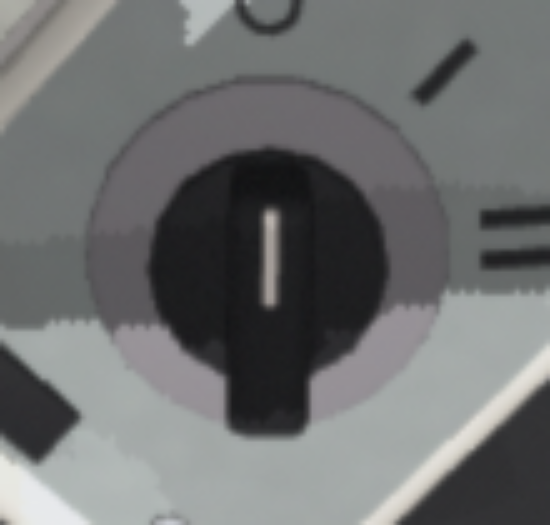

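Request:
jog_arm(targets="3 0 -20 0 0 0 0; 2 0 -25 0 0 0 -0.2; 0 0 -25 0 0 0 -0.2; 0 0 -18 0 0 0 -0.2; 0 0 -8 0 0 0 -0.2; 0 0 0 0 0 0 -0.2; 0 0 0 0 0 0 -0.2", force=30)

```text
time: 18.13
eef_pos: [0.5528, -0.2889, 0.1948]
tcp_rot: [0.921, 0.39, 0.001, 0.001]
contact_force: [-0.3, -0.3, 1.3]
opening: 0.398
```

Run:
```python
from h import *
st(); plan([.549,-.294,.173],Rd(45.2))
w=read_camera("wrist");cv2.imwrite("pics/w18.png",w["pixels"])
```

```text
t 18.13 pos [ 0.5528 -0.2889  0.1948] R cols [[0.697, 0.718, 0.003], [0.718, -0.697, -0.0], [0.002, 0.002, -1.0]] op 0.398 F [-0.3 -0.3  1.3] q [-0.645  0.205  1.743  0.002  1.191  0.125]
dpos mm [ -3.8  -5.1 -21.8] rotvec deg [ 0.   0.2 -0.7] |0.7|
```

View pics/w18.png

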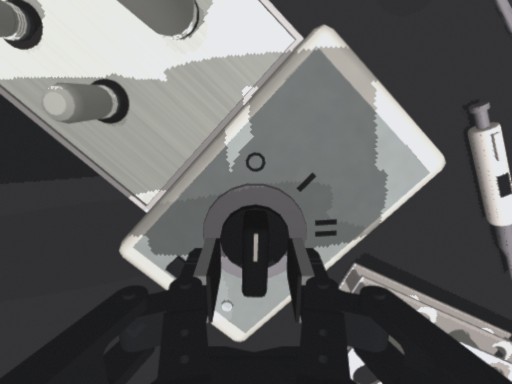

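Request:
jog_arm(targets="-3 -4 -8 0 0 0 -0.2; 0 0 -8 0 0 0 -0.2; 0 0 -4 0 0 0 -0.2; 0 0 0 0 0 0 -0.2; 0 0 0 0 0 0 -0.2")

```text
time: 18.6
eef_pos: [0.5517, -0.2949, 0.1785]
tcp_rot: [0.921, 0.39, 0.004, 0.005]
contact_force: [-0.1, -0.9, 0.4]
opening: 0.403
```

Run:
```python
from h import *
st(); plan([.549,-.294,.173],Rd(45.2))
w=read_camera("wrist");cv2.imwrite("pics/w19.png",w["pixels"])
```

```text
t 18.60 pos [ 0.5517 -0.2949  0.1785] R cols [[0.696, 0.718, 0.01], [0.718, -0.696, -0.006], [0.003, 0.012, -1.0]] op 0.403 F [-0.1 -0.9  0.4] q [-6.530e-01  2.200e-01  1.757e+00  1.000e-03  1.153e+00  1.160e-01]
dpos mm [-2.7  0.9 -5.5] rotvec deg [ 0.4  0.6 -0.7] |1.0|
```

View pics/w19.png

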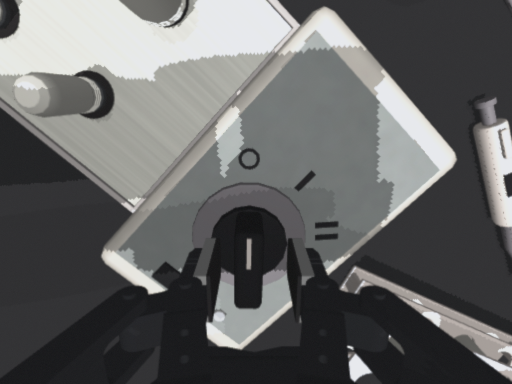

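Request:
jog_arm(targets="-2 1 -3 0 0.4 -0.5 -0.2; 0 0 0 0 0 0 -1; 0 0 0 0 0 0 -1; 0 0 0 0 0 0 -1; 0 0 0 0 0 0 -1; 0 0 0 0 0 0 -1", force=30)

```text
time: 19.15
eef_pos: [0.5492, -0.2937, 0.1762]
tcp_rot: [0.923, 0.385, -0.0, 0.003]
contact_force: [-0.6, -0.2, -0.6]
opening: 0.156
```

Run:
```python
from h import *
st()
w=read_camera("wrist");cv2.imwrite("pics/w20.png",w["pixels"])
```

```text
t 19.15 pos [ 0.5492 -0.2937  0.1762] R cols [[0.703, 0.711, 0.002], [0.711, -0.703, -0.006], [-0.003, 0.005, -1.0]] op 0.156 F [-0.6 -0.2 -0.6] q [-0.652  0.22   1.761 -0.004  1.156  0.129]
```

View pics/w20.png

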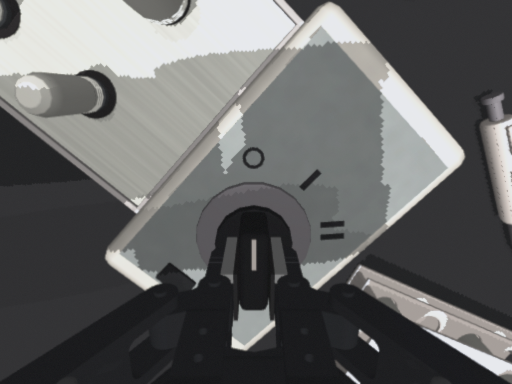

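Request:
jog_arm(targets="0 0 0 0 0 -3 -1; 0 0 0 0 0 -5 -1; 0 0 0 0 0 -5 -1; 0 0 0 0 0 -5 -1; 0 0 0 0 0 -5 -1; 0 0 0 0 0 -5 -1; 0 0 0 0 0 -3 -1; 0 0 0 0 0 0 -1; 0 0 0 0 0 0 -1")

```text
time: 19.95
eef_pos: [0.5498, -0.2947, 0.1763]
tcp_rot: [0.994, 0.112, -0.001, 0.004]
contact_force: [0.3, -1.0, 0.3]
opening: 0.153
```

Run:
```python
from h import *
st()
w=read_camera("wrist");cv2.imwrite("pics/w21.png",w["pixels"])
```

```text
t 19.95 pos [ 0.5498 -0.2947  0.1763] R cols [[0.975, 0.223, -0.001], [0.223, -0.975, -0.008], [-0.003, 0.008, -1.0]] op 0.153 F [ 0.3 -1.   0.3] q [-0.652  0.223  1.758 -0.008  1.157  0.697]
```

View pics/w21.png

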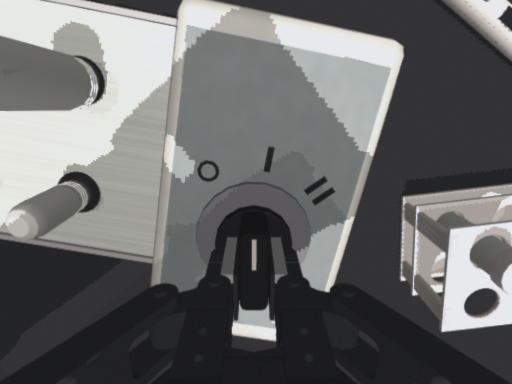

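Request:
jog_arm(targets="0 0 0 0 0 -4 -1; 0 0 0 0 0 -4 -1; 0 0 0 0 0 -2 -1; 0 0 0 0 0 0 -1; 0 0 0 0 0 0 -1")

```text
time: 20.42
eef_pos: [0.5498, -0.2951, 0.1762]
tcp_rot: [1.0, 0.025, -0.001, 0.004]
contact_force: [-0.9, 0.1, -0.2]
opening: 0.156
```

Run:
```python
from h import *
st()
w=read_camera("wrist");cv2.imwrite("pics/w22.png",w["pixels"])
```

```text
t 20.42 pos [ 0.5498 -0.2951  0.1762] R cols [[0.999, 0.05, -0.002], [0.05, -0.999, -0.009], [-0.003, 0.009, -1.0]] op 0.156 F [-0.9  0.1 -0.2] q [-0.652  0.223  1.757 -0.009  1.158  0.873]
```

View pics/w22.png

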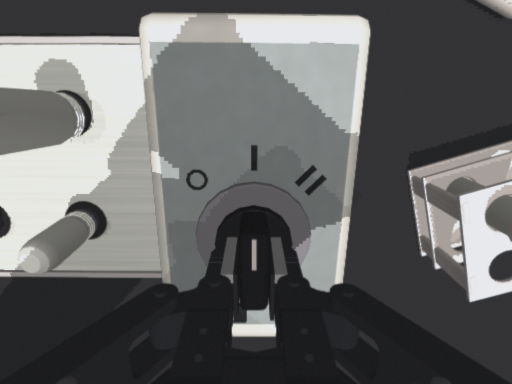

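The pointer line (254,255) is aligned with the middle mark (254,157). I'll release and lift straight up.

Request:
jog_arm(targets="0 0 0 0 0 0 -0.3; 0 0 0 0 0 0 -0.2; 0 0 0 0 0 0 -0.2; 0 0 10 0 0 0 -0.2; 0 0 20 0 0 0 -0.2; 0 0 30 0 0 0 -0.2; 0 0 30 0 0 0 -0.2; 0 0 30 0 0 0 -0.2; 0 0 0 0 0 0 -0.2; 0 0 0 0 0 0 -0.2")

```text
time: 21.3
eef_pos: [0.5485, -0.2937, 0.3038]
tcp_rot: [1.0, 0.027, -0.001, 0.004]
contact_force: [-1.0, 0.5, -1.6]
opening: 0.403
```

Run:
```python
from h import *
st()
w=read_camera("wrist");t=read_camera("top");sc=read_camera("scene")
cv2.imwrite("pics/w23.png",w["pixels"])
cv2.imwrite("pics/c23.png",np.hstack([cv2.resize(p["pixels"],(400,300)) for p in(sc,t)]))
cv2.imwrite("pics/d23.png",cv2.resize(sc["pixels"][100:260,100:250],(600,600)))
for n in["wide_tube","wide_tube_mouth"]:
  a={}
  for p,nm in((sc,"scene"),(t,"top")): 
    r=[d["uv"] for d in mark_of(n,p) if abs(d["uv"][0]-(157 if nm=="scene" else 314))<12 and d["uv"][1]<210]; a[nm]=r[0] if r else None
  print(n,a)
  if a["scene"] is not None and a["top"] is not None: print(tri([ray(sc,a["scene"]),ray(t,a["top"])]))
print([ (d["p"],d["uv"]) for d in silhouettes("hung_tube1",sc)][:4])
```

```text
t 21.30 pos [ 0.5485 -0.2937  0.3038] R cols [[0.999, 0.054, -0.002], [0.054, -0.998, -0.009], [-0.003, 0.008, -1.0]] op 0.403 F [-1.   0.5 -1.6] q [-0.651  0.124  1.634 -0.008  1.38   0.867]
wide_tube {'scene': [155.3, 168.7], 'top': [315.6, 143.5]}
(array([ 0.60253258, -0.14128811,  0.18375038]), [np.float64(0.00238437696004138), np.float64(0.0023843769600416357)])
wide_tube_mouth {'scene': [162.8, 197.2], 'top': [313.4, 153.0]}
(array([ 0.60013756, -0.14737994,  0.08321527]), [np.float64(0.003694787207582053), np.float64(0.003694787207582179)])
[(0.65, [183.4, 179.3]), (0.65, [149.4, 149.8]), (0.56, [216.3, 202.5]), (0.45, [199.6, 191.8])]
```

View pics/w23.png

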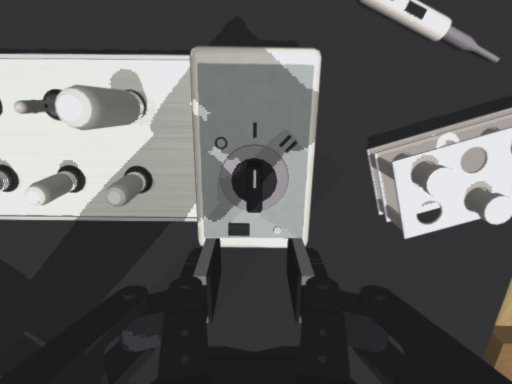

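View pics/c23.png

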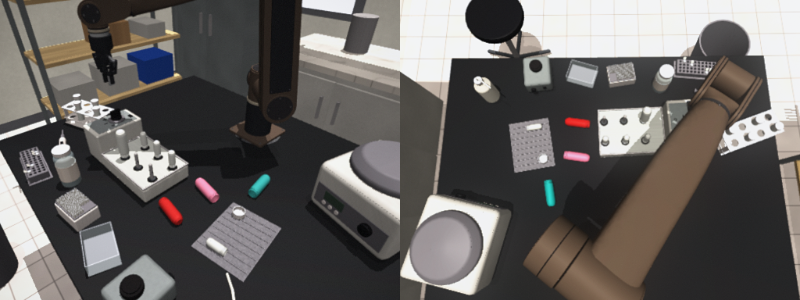

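View pics/d23.png

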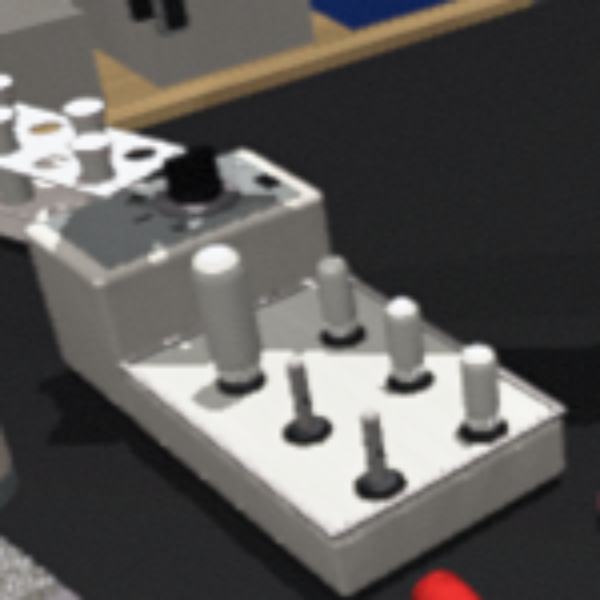

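Request:
jog_arm(targets="0 0 5 0 0 0 -0.2; 0 0 0 0 0 0 -0.2; 0 0 0 0 0 0 -0.2; 0 0 0 0 0 0 -0.2")

```text
time: 22.03
eef_pos: [0.5472, -0.2929, 0.3033]
tcp_rot: [1.0, 0.027, -0.005, 0.001]
contact_force: [-0.1, -0.5, 0.7]
opening: 0.402
```

```bash
python3 -c "
from h import *
st(); print(sign_off())"
```

```text
t 22.03 pos [ 0.5472 -0.2929  0.3033] R cols [[0.998, 0.054, -0.01], [0.054, -0.999, -0.003], [-0.01, 0.002, -1.0]] op 0.402 F [-0.1 -0.5  0.7] q [-0.651  0.126  1.632 -0.008  1.389  0.867]
the job is handed in; nothing more can be done
None
```

The wide tube now hangs mouth-down on the thick peg and the dryer is set to cold air. I handed the job in at about 22 s of the 69 s allowed; sign-off gives no verdict.

**Tube:** I gripped the milky white tube near its closed end, upended it, and lowered it in small steps until the arm would go no lower. I then opened the fingers and backed away.

**Knob:** I gripped the selector bar and turned it about 42° clockwise, then let go and lifted the gripper clear.

**Last checks:**
- **Tube in the pictures:** it stands upright and free on the peg, with its mouth just above the flange.
- **Knob in the pictures:** the pointer is in line with the middle mark.
- **Other things:** in the pictures, the small tubes and the cap look where they were. I did not measure them.
- **Robot:** the gripper ended about 0.11 m above the knob, touching nothing.

**Checks that disagreed:**
- **Fully home:** this rests on the arm stopping and dropping about 4 mm when the fingers opened. The force reading stayed near the noise, at about 1–2 N.
- **Tube position:** a rough two-camera measurement put the closed end 3 mm below the tip height, where 2 to 10 mm above is wanted. It put the closed end about 6 mm sideways from the mouth. The two views missed each other by 2–4 mm, so I trusted the close views instead.

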